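Turn the sharpening stone over and clamp it

ROBOT

A 7-joint arm with a two-finger parallel gripper is mounted at the origin on a cart in front of the work surface, level with it; the furniture and walls round the work are solid. World frame = base frame: x ahead of the robot, y to its left, z up, the work surface at z = 0. Lengths are in m, angles in degrees, forces in N, time in s.
With the tool pointing down it reaches from about 0.425 to 1.025 m from the base axis. Payload 9.4 kg.
Tool frame: the origin (TCP) lies on the front face of the gripper's body, between the roots of the fingers; the fingertips stand ctrl.tip_reach ahead of it and the grasp point (between the pads) lies 54 mm ahead of it (ctrl.tip_reach is the distance from the TCP to the fingertips, in m); z points along the fingers, y is the line along which they close (so a half turn about z gives the same grasp; the last joint's range is limited). The gripper opens to 85 mm and grips with 20 to 120 N. Pads are 22 mm wide; open, the fingers measure 114 mm over their backs; the gripper's body (76 mm by 85 mm) begins 54 mm behind the grasp point. The pads swing forward as they close: fully open they stand 13 mm farther back than shut.
Start: joints at [72.496, 34.337, -0.143, 91.639, 0.103, 54.024, -4.572], TCP at [0.164, -0.706, 0.304] pointing down, gripper open.
Joint ranges: [-147.43, 147.43], [-19.82, 112.94], [-74.19, 73.91], [6.32, 146.72], [-59.91, 239.91], [6.04, 106.73], [-150.56, 150.56]. Speed limits (degrees/s): [127.2, 127.2, 172.46, 172.46, 180, 180, 180].

INTERFACE

Orientations are given as a 3x3 rotation matrix whose columns are the frame's x, y, z axes.
In Python, from workcell import ctrl gives the robot as it stands.
- The arm moves only by the tool carry_out, never from a script. Its argument "deltas" is one flat list of numbers, 5 for each row, row after row: the shift along the tool's x, y, z in mm, then the turn about the tool's z in rad, then the opening, from -1 (shut) to 1 (fully open). In form: [dx, dy, dz, spin, claw, dx, dy, dz, spin, claw, ...]. A call has exactly 10 rows; each row shifts and turns the commanded pose from where the row before left it, along the tool's axes as they then stand; what a row does not reach is not made up. A row lasts 1/12 s, in which the tool goes at most 41.7 mm and 7.16 degrees, less where a joint would pass 70% of its speed; a pose out of reach is approached as far as the arm can. A call with a gripper value outside its range is refused whole. The fingers move at their own pace and stop on an object; "force" is the grip in N (left out, the last holds). Time passes only in rows, so rows that do not move let the fingers close, or fill a call up. It gives the time, the measured TCP pose, the force, the opening and the grip force at its end, in the units of the state.
- ctrl.sense(): the state, without advancing time (a new reading comes with each control period).
- ctrl.camera(name): name is "scene" or "top"; returns the picture (400x640x3 uint8, blue, green, red); there is no depth.
- ctrl.calibration(name): a dict with "camera_matrix" (3x3 intrinsics, pixels), "R" (3x3) and "t" (3): a world point X has camera coordinates R X + t. Camera axes: x right, y down, z forward; pixel columns grow to the right and rows downward; lengths in m; the calibration is good to about 2 mm. A picture is of the moment at which its call begins. calibration takes no time and is no camera call.
- ctrl.finish_job(): hands the job in; it is judged then, once.
The state is a dict: "time_s": time; "q": joint angles; "dq": joint speeds; "joint_efforts": joint torques, N m; "position": TCP position; "ee_rot": TCP orientation; "ft_force": force on the tool from outside, world axes, zero at the start; "torque": the same for the moment, N m; "finger_gap": finger opening in m; "gripper_force": force on a finger pad.
Only numpy, scipy, OpenCV 4.12 (cv2) and the standard library are available. Lean on these libraries where they do the work, as an engineer would, in place of code of your own. Each camera call takes 0.05 s, during which the arm holds its last target. There are 200 camera calls.

TASK

The coarse side of the sharpening stone is done with: turn the stone over and lay it flat back in its holder, between the end stop and the clamp, with the grooved coarse face down. Then swing the clamp lever round until it points straight out from the end of the holder, in line with the stone, so that the jaw pushes the stone home against the end stop. The stone is brittle, so set it down and never let it fall or topple, and leave everything else where it is.

Things in the scene. Friction and masses are not known exactly. Their poses are not given: they have to be found in the camera images.
- stone: Loose sharpening stone, a flat bar 54 (x) x 150 (y) x 22 (z) mm, 0.4 kg: a grey coarse layer, its face cut by shallow grooves, on a thinner pale smooth fine layer. Origin at its centre, y lengthwise, z out of the grooved face (up at the start). Starts in the holder. Stands on a 54 x 22 mm end if set down within 5 degrees of upright, on the saver or the holder's bed.
- holder: Fixed wooden holder on a black glass saver. Origin on its underside, 6 mm over the worktop; z up, y lengthwise towards the clamp. Foot 70 mm wide, y -97 to 135, top z 17 mm. Raised bed 44 mm wide (the stone overhangs it), y -75 to 74, top z 39 mm. End stop at -y, 50 mm wide: face at y -75.5, top z 52 mm.
- stone_home (a point): Where the centre of the stone belongs when it is home against the end stop and flat on the bed: x = 0, y = 0, z = 50 mm of the holder's frame, with its axes. With the lever open the stone has 11 to 13 mm of play towards +y: lay it anywhere from y = 0 to 10 mm (5 is best) and the jaw then pushes it home.
- clamp_lever (a joint): Angle (rad) of the steel lever about its upright pivot. 0: points square across to the holder's -x side, clamp open (starts at -0.08 to 0.17). Grows clockwise seen from above; 1.571: points straight out along the holder's +y, over an index line in the foot, clamp shut: there the jaw bears on the stone. Range -0.35 to 1.9. Stays where left (friction 0.12 N m); a few N at the grip turn it.
- lever_pivot (a point): Pivot axis of the lever, fixed at x = 0, y = 109.5, z = 50 mm of the holder's frame. The lever drives a flat aluminium jaw, 50 mm wide, top z = 54 mm, that slides along the bed: its face is at y = 88 mm with the lever at 0 and comes in 8 mm per radian, to y = 75.5 mm at 1.571. It moves only with the lever.
- lever_grip (a point): Centre of the lever's black finger grip, 55 mm from the pivot, z = 50 mm of the holder's frame: 30 mm long (40 to 70 mm from the pivot), 13 mm wide, 18 mm high (z = 41 to 59). Push it sideways with the fingertips or pinch it from above.

How it is judged:
By the outcome, as a careful person would: the job done as asked, in the order asked, and still so for the second after the job is handed in, with the robot touching nothing.
It also fails if it takes over 61 s, if anything falls off the work surface, if the arm or the gripper's body presses on something with over 40 N, if the wrist force passes 120 N, or if a joint passes its speed limit or range.

## Working session

There is one attempt and no reset: what is moved stays moved. The work goes in short steps, Python scripts to look and compute and a tool call to move; the robot and the scene stay as the last step left them, time stands still between calls to the robot, and variables do not carry over. Pictures are saved under pics/ and viewed, at most 10 in all, crops included, and the job is handed in when it is done.

Besides the shell and the picture viewer there is one more tool, called after ">>>" in YAML: its name, and indented under it one key for each argument. carry_out: Moves the arm, as the interface text tells. Its arguments: {"type":"object","properties":{"deltas":{"type":"array"},"force":{"type":"number"}},"required":["deltas"]}

```bash
ls; mkdir -p pics
python3 - <<'E'
from workcell import ctrl
import cv2,numpy as np
for n in("scene","top"):
    cv2.imwrite(f"pics/{n}0.png",ctrl.camera(n))
    c=ctrl.calibration(n);R=np.array(c["R"]);print(n,c["camera_matrix"],R.round(3).tolist(),(-R.T@np.array(c["t"])).round(3))
s=ctrl.sense();print(s["time_s"],s["position"],np.round(s["ee_rot"],3).tolist(),s["finger_gap"],ctrl.tip_reach)
E
```

```text
pics
scene [[458.69417515   0.         322.50820916]
 [  0.         458.69417515 198.75873788]
 [  0.           0.           1.        ]] [[-0.85, -0.527, -0.0], [-0.255, 0.412, -0.875], [0.461, -0.744, -0.484]] [0.131 0.438 0.498]
top [[502.32526981   0.         322.03730911]
 [  0.         502.32526981 198.88415049]
 [  0.           0.           1.        ]] [[-0.014, -1.0, 0.023], [-0.994, 0.012, -0.106], [0.106, -0.025, -0.994]] [ 0.435 -0.186  0.919]
0.1 [ 0.16435499 -0.70579642  0.30310079] [[0.974, 0.227, -0.0], [0.227, -0.974, 0.001], [-0.0, -0.001, -1.0]] 0.08541304791540098 0.0726
```

View pics/scene0.png

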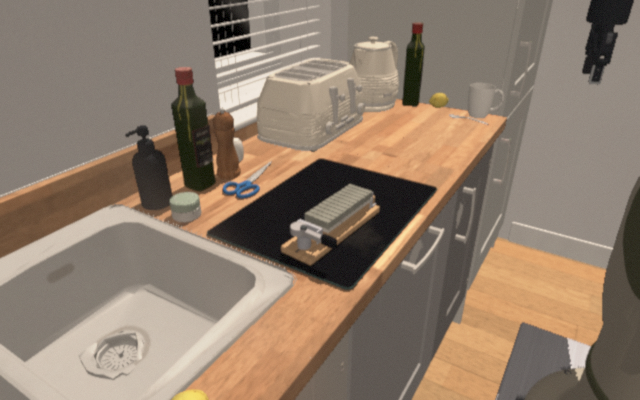

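View pics/top0.png

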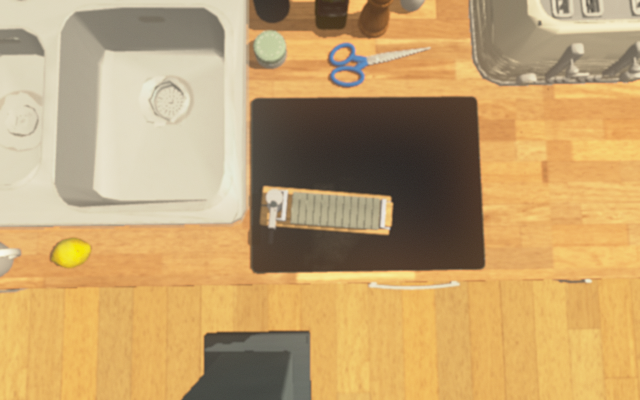

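The holder lies along world y at about top (262–392, 186–235). Its clamp end is on the left (+y), with the pivot near (274, 200), and the lever points down the image (−x) to about (271, 238). The stone spans columns 291–386, grooves up.

```bash
cat > h.py <<'E'
import cv2,numpy as np
from workcell import ctrl
def ray(n,uv,z):
    c=ctrl.calibration(n);K=np.array(c["camera_matrix"]);R=np.array(c["R"]);C=-R.T@np.array(c["t"])
    d=R.T@np.linalg.inv(K)@np.array([uv[0],uv[1],1.]);return C+d*(z-C[2])/d[2]
def proj(n,P):
    c=ctrl.calibration(n);p=np.array(c["camera_matrix"])@(np.array(c["R"])@np.array(P)+np.array(c["t"]));return p[:2]/p[2]
def snap(n,f,box,k):
    im=ctrl.camera(n);x0,y0,x1,y1=box
    cv2.imwrite(f"pics/{f}.png",cv2.resize(im[y0:y1,x0:x1],None,fx=k,fy=k,interpolation=cv2.INTER_CUBIC));return im
E
python3 - <<'E'
from h import *
im=cv2.imread("pics/top0.png");x0,y0=255,180
c=im[y0:245,x0:400];h=cv2.cvtColor(c,cv2.COLOR_BGR2HSV)
H,S,V=cv2.split(h)
wood=((S>90)&(V>80)&(H>5)&(H<28)).astype('uint8')*255
bright=(V>70).astype('uint8')*255
grey=((S<75)&(V>60)&(V<190)).astype('uint8')*255
cv2.imwrite("pics/crop.png",cv2.resize(np.vstack([c]+[cv2.cvtColor(m,8) for m in(wood,grey)]),None,fx=3,fy=3,interpolation=cv2.INTER_NEAREST)[:600])
for nm,m,z in(("wood",wood,.023),("grey",grey,.067)):
    pts=cv2.findNonZero(m).reshape(-1,2)+[x0,y0] if nm=="wood" else max(cv2.findContours(cv2.morphologyEx(m,cv2.MORPH_OPEN,np.ones((3,3))),0,2)[0],key=cv2.contourArea).reshape(-1,2)+[x0,y0]
    b=cv2.boxPoints(cv2.minAreaRect(pts.astype('float32')));w=np.array([ray("top",p,z) for p in b])
    print(nm,b.round(1).tolist(),w.round(4).tolist(),w.mean(0),np.linalg.norm(w[0]-w[1]),np.linalg.norm(w[1]-w[2]))
E
```

```text
wood [[255.0, 185.0], [393.0, 185.0], [393.0, 244.0], [255.0, 244.0]] [[0.5568, -0.0877, 0.023], [0.554, -0.3362, 0.023], [0.4479, -0.3331, 0.023], [0.4514, -0.0877, 0.023]] [ 0.50253919 -0.21116228  0.023     ] 0.24850144624510245 0.1061449306208857
grey [[290.5, 223.10000610351562], [292.70001220703125, 192.3000030517578], [381.79998779296875, 198.8000030517578], [379.6000061035156, 229.60000610351562]] [[0.485, -0.1524, 0.067], [0.5375, -0.1567, 0.067], [0.5246, -0.3089, 0.067], [0.472, -0.3037, 0.067]] [ 0.50478371 -0.23042731  0.067     ] 0.052678123101898365 0.1528022614173608
```

View pics/crop.png

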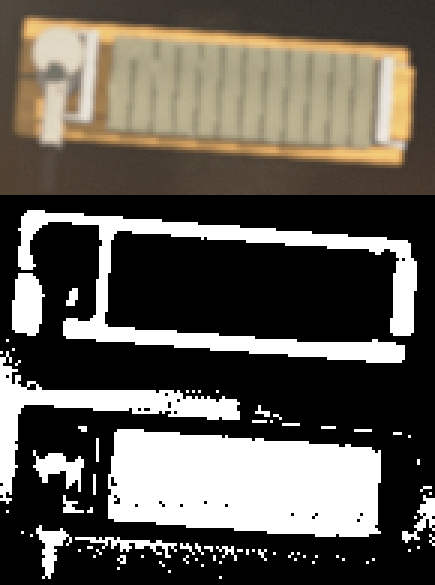

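```bash
cat >> h.py <<'E'
SC=np.array([0.5048,-0.2304,0.056]);hy=np.array([.085,.9964,0]);hx=np.array([.9964,-.085,0])
def want(P,az):
    """shift (tool axes, mm) and spin (rad) to put grasp point at P with tool y at azimuth az deg"""
    s=ctrl.sense();R=np.array(s["ee_rot"]);g=np.array(s["position"])+R[:,2]*.054
    a=np.degrees(np.arctan2(R[1,1],R[0,1]));sp=-((az-a+180)%360-180)
    print("t",s["time_s"],"shift",(R.T@(np.array(P)-g)*1000).round(1),"spin",np.radians(sp).round(3),"g",g.round(4),"az",a.round(2),"q",np.round(s["q"],1),"gap",round(s["finger_gap"],4),"F",np.round(s["ft_force"],1),s["gripper_force"])
E
python3 - <<'E'
from h import *
im=cv2.imread("pics/top0.png")
def c2(u,v):return ray("top",(255+u/3,180+v/3),.023)
ends={k:c2(*p) for k,p in dict(r1=(411,245-195),r2=(404,164),l1=(23,212-195),l2=(15,133)).items()}
for k,p in ends.items(): print(k,p.round(4),((p-SC)@hx).round(4),((p-SC)@hy).round(4))
piv=ray("top",(255+57/3,180+47/3),.075);print("pivot",((piv-SC)@hx).round(4),((piv-SC)@hy).round(4))
tip=ray("top",(255+53/3,180+143/3),.065);print("levertip silver end",((tip-SC)@hx).round(4),((tip-SC)@hy).round(4))
A=SC-.06*hy;print(A)
want(A+[0,0,.1],-4.87)
E
```

```text
r1 [ 0.5328 -0.3338  0.023 ] 0.0367 -0.1006
r2 [ 0.4646 -0.3276  0.023 ] -0.0318 -0.1002
l1 [ 0.5555 -0.1014  0.023 ] 0.0395 0.1328
l2 [ 0.4861 -0.0966  0.023 ] -0.03 0.1318
pivot 0.0174 0.1069
levertip silver end -0.0361 0.1056
[ 0.4997   -0.290184  0.056   ]
t 0.1 shift [ 420.9 -328.5   93.5] spin -1.257 g [ 0.1643 -0.7057  0.2491] az -76.89 q [72.5 34.4 -0.1 91.7  0.1 54.  -4.6] gap 0.0854 F [ 0.3 -0.4  0. ] 0.0
```

>>> carry_out:
  deltas: [28,-22,0,0,1,28,-22,0,0,1,28,-22,0,0,1,28,-22,0,0,1,28,-22,0,0,1,28,-22,0,0,1,28,-22,0,0,1,28,-22,0,0,1,28,-22,0,0,1,28,-22,0,0,1]

```text
time_s: 0.93
position: [0.3879, -0.4267, 0.3037]
ee_rot: [[0.974, 0.227, -0.0], [0.227, -0.974, 0.0], [-0.0, -0.0, -1.0]]
ft_force: [0.6, -0.4, -1.1]
finger_gap: 0.0854
gripper_force: 0.0
```

>>> carry_out:
  deltas: [28,-22,0,0,1,28,-22,0,0,1,28,-22,0,0,1,28,-22,0,0,1,28,-22,0,0,1,0,0,10,-0.12,1,0,0,10,-0.12,1,0,0,10,-0.12,1,0,0,10,-0.12,1,0,0,10,-0.12,1]

```text
time_s: 1.77
position: [0.4986, -0.2892, 0.2531]
ee_rot: [[0.671, 0.741, -0.0], [0.741, -0.671, 0.0], [-0.0, -0.001, -1.0]]
ft_force: [-1.1, 0.8, 0.5]
finger_gap: 0.0852
gripper_force: 0.0
```

>>> carry_out:
  deltas: [0,0,10,-0.12,1,0,0,10,-0.12,1,0,0,10,-0.12,1,0,0,0,-0.12,1,0,0,0,-0.12,1,0,0,0,-0.057,1,0,0,0,0,1,0,0,0,0,1,0,0,0,0,1,0,0,0,0,1]

```text
time_s: 2.6
position: [0.4986, -0.2894, 0.2239]
ee_rot: [[0.086, 0.996, -0.0], [0.996, -0.086, -0.0], [-0.0, -0.0, -1.0]]
ft_force: [-0.7, 0.1, -1.0]
finger_gap: 0.0853
gripper_force: 0.0
```

Run:
```python
from h import *
want(SC-.06*hy,-4.87)
snap("top","t1",(230,130,430,270),4)
```

```text
t 2.6 shift [ -0.7   1.2 113.9] spin -0.002 g [ 0.4986 -0.2894  0.1699] az -4.96 q [ 39.3  31.4 -21.3 114.6  18.3  37.1   1.1] gap 0.0853 F [-0.7  0.1 -1. ] 0.0
```

View pics/t1.png

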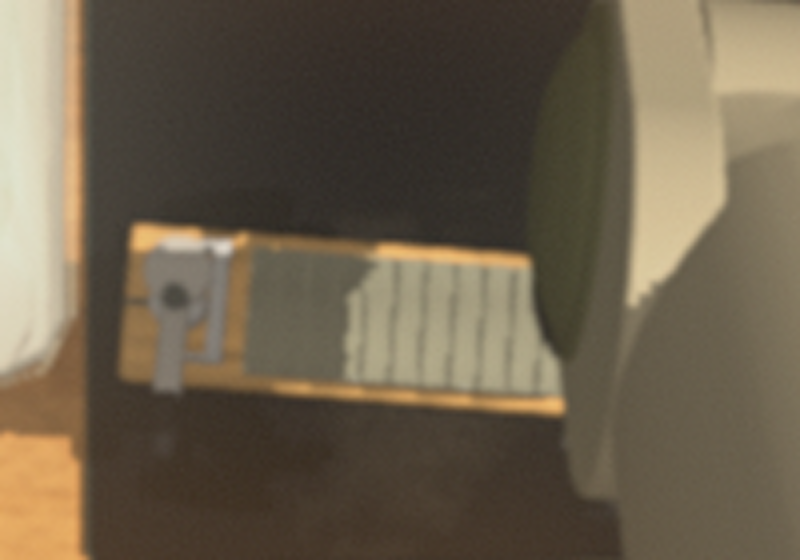

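The lever is open at about 0 rad, near (170, 390) in the crop. The gripper is above the end-stop end of the stone and aligned with it. I'll descend and grip lightly.

>>> carry_out:
  deltas: [-2,1,20,0,1,0,0,20,0,1,0,0,20,0,1,0,0,20,0,1,0,0,18,0,1,0,0,10,0,1,0,0,6,0,1,0,0,0,0,1,0,0,0,0,0.3,0,0,0,0,0.3]
  force: 25

```text
time_s: 3.48
position: [0.4999, -0.2917, 0.1107]
ee_rot: [[0.085, 0.996, 0.001], [0.996, -0.085, -0.001], [-0.001, 0.001, -1.0]]
ft_force: [0.8, -0.6, 0.0]
finger_gap: 0.0636
gripper_force: 0.0
```

>>> carry_out:
  deltas: [0,0,0,0,-1,0,0,0,0,-1,0,0,0,0,-1,0,0,0,0,-1,0,0,0,0,-1,0,0,0,0,-1,0,0,0,0,-1,0,0,0,0,-1,0,0,0,0,-1,0,0,0,0,-1]
  force: 25

```text
time_s: 4.32
position: [0.5, -0.2918, 0.111]
ee_rot: [[0.085, 0.996, 0.002], [0.996, -0.085, -0.001], [-0.001, 0.002, -1.0]]
ft_force: [-1.0, 0.7, 6.3]
finger_gap: 0.0535
gripper_force: 26.6
```

Run:
```python
from h import *
want(SC-.06*hy,-4.87)
snap("scene","s1",(200,120,460,290),3)
```

```text
t 4.3167 shift [ 1.6 -0.6  1. ] spin -0.0 g [ 0.5001 -0.2919  0.057 ] az -4.89 q [ 34.7  40.8 -14.9 118.2  24.6  23.9  -4.3] gap 0.0535 F [-1.   0.7  6.3] 26.604730188846588
```

View pics/s1.png

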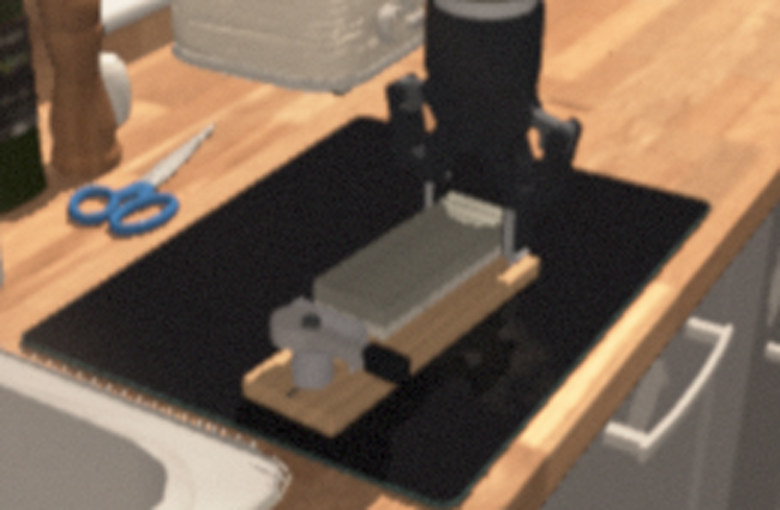

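The stone is gripped at its end-stop end; the pads are at about (470, 220) in the crop. Now I'll raise that end a little along an arc about the far end.

>>> carry_out:
  deltas: [0,0,-4,0,-1,0,0,-4,0,-1,1,0,-4,0,-1,1,0,-4,0,-1,1,0,-4,0,-1,1,0,-4,0,-1,1,0,-4,0,-1,1,0,-4,0,-1,1,0,-4,0,-1,1,0,-4,0,-1]
  force: 20

```text
time_s: 5.2
position: [0.5001, -0.2834, 0.1502]
ee_rot: [[0.085, 0.996, -0.0], [0.996, -0.085, 0.0], [0.0, -0.0, -1.0]]
ft_force: [0.1, 0.2, -2.9]
finger_gap: 0.054
gripper_force: 22.1
```

Run:
```python
from h import *
want(SC-.06*hy,-4.87)
snap("scene","s2",(200,120,460,290),3)
```

```text
t 5.2 shift [-6.8  0.2 40.2] spin 0.0 g [ 0.5001 -0.2834  0.0962] az -4.86 q [ 35.7  37.2 -17.4 117.6  22.5  28.3  -3.2] gap 0.054 F [ 0.1  0.2 -2.9] 22.081634402275085
```

View pics/s2.png

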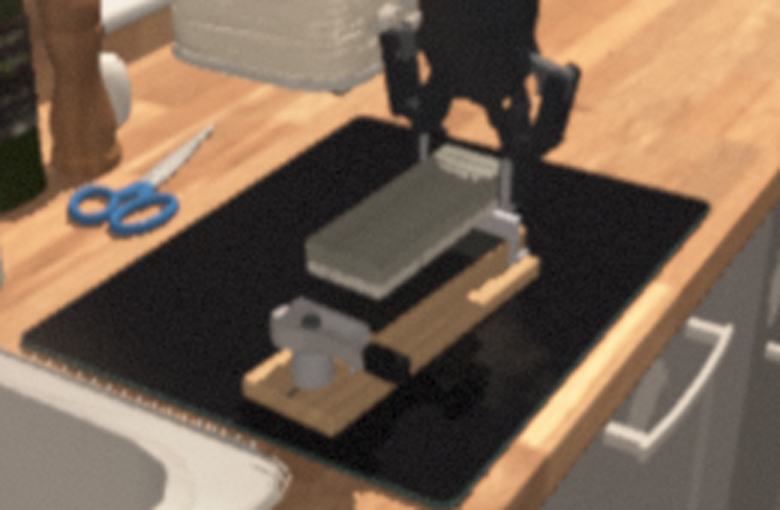

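The grip holds the stone rigid: it stays level with the bed clear below, so it does not pivot. I'll put it back and regrip only a small corner patch at the very end, so that it can turn in the pads.

>>> carry_out:
  deltas: [-2,0,6,0,-1,-2,0,6,0,-1,-2,0,6,0,-1,-1,0,6,0,-1,-1,0,6,0,-1,0,0,4,0,-1,0,0,3,0,-1,0,0,2,0,-1,0,0,1,0,-1,0,0,0,0,-1]
  force: 20

```text
time_s: 6.08
position: [0.4994, -0.2918, 0.1111]
ee_rot: [[0.085, 0.996, 0.0], [0.996, -0.085, -0.001], [-0.001, 0.0, -1.0]]
ft_force: [-3.4, -0.5, 12.7]
finger_gap: 0.0534
gripper_force: 24.6
```

>>> carry_out:
  deltas: [0,0,0,0,0.4,0,0,0,0,0.5,0,0,0,0,0.5,0,0,0,0,0.5,-6,0,0,0,0.5,-6,0,0,0,0.5,-6,0,-4,0,0.5,0,0,-4,0,0.5,0,0,-4,0,0.5,0,0,0,0,0.5]

```text
time_s: 6.92
position: [0.4982, -0.3097, 0.1228]
ee_rot: [[0.085, 0.996, 0.001], [0.996, -0.085, -0.0], [-0.0, 0.001, -1.0]]
ft_force: [0.6, -0.0, -0.3]
finger_gap: 0.064
gripper_force: 0.0
```

Run:
```python
from h import *
want(SC-.08*hy+[0,0,.014],-4.87)
snap("scene","s3",(270,160,400,245),6)
```

```text
t 6.9167 shift [-0.4 -0.2 -1.2] spin -0.001 g [ 0.4982 -0.3098  0.0688] az -4.9 q [ 37.2  40.1 -16.3 116.8  24.1  26.1  -2.1] gap 0.064 F [ 0.6 -0.  -0.3] 0.0
```

View pics/s3.png

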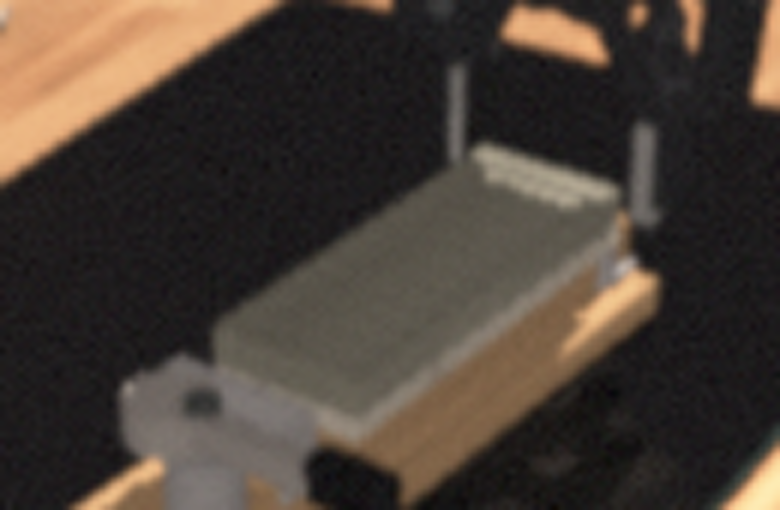

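The stone is flat in the holder again. The pads overlap only its last few mm, with the near pad at (650, 215) by the end corner. I'll grip here and try the arc.

>>> carry_out:
  deltas: [2,0,2,0,0.5,0,0,0,0,-1,0,0,0,0,-1,0,0,0,0,-1,0,0,0,0,-1,0,0,0,0,-1,0,0,0,0,-1,0,0,0,0,-1,0,0,0,0,-1,0,0,0,0,-1]
  force: 20

```text
time_s: 7.8
position: [0.5003, -0.307, 0.1204]
ee_rot: [[0.084, 0.996, 0.004], [0.996, -0.084, -0.0], [0.0, 0.004, -1.0]]
ft_force: [5.4, 0.3, 2.3]
finger_gap: 0.0534
gripper_force: 22.5
```

>>> carry_out:
  deltas: [0,0,-4,0,-1,0,0,-4,0,-1,1,0,-4,0,-1,1,0,-4,0,-1,1,0,-4,0,-1,1,0,-4,0,-1,1,0,-4,0,-1,1,0,-4,0,-1,1,0,-4,0,-1,1,0,-4,0,-1]
  force: 20

```text
time_s: 8.63
position: [0.4987, -0.2994, 0.1603]
ee_rot: [[0.085, 0.996, -0.0], [0.996, -0.085, -0.0], [-0.0, -0.0, -1.0]]
ft_force: [-0.2, 0.4, -3.3]
finger_gap: 0.053
gripper_force: 21.6
```

Run:
```python
from h import *
want(SC-.08*hy+[0,0,.014],-4.87)
snap("scene","s4",(260,130,400,245),5)
```

```text
t 8.6333 shift [-10.8   0.2  36.3] spin 0.0 g [ 0.4987 -0.2994  0.1063] az -4.87 q [ 37.9  36.8 -18.4 116.4  22.1  30.1  -1.3] gap 0.053 F [-0.2  0.4 -3.3] 21.62926286458969
```

View pics/s4.png

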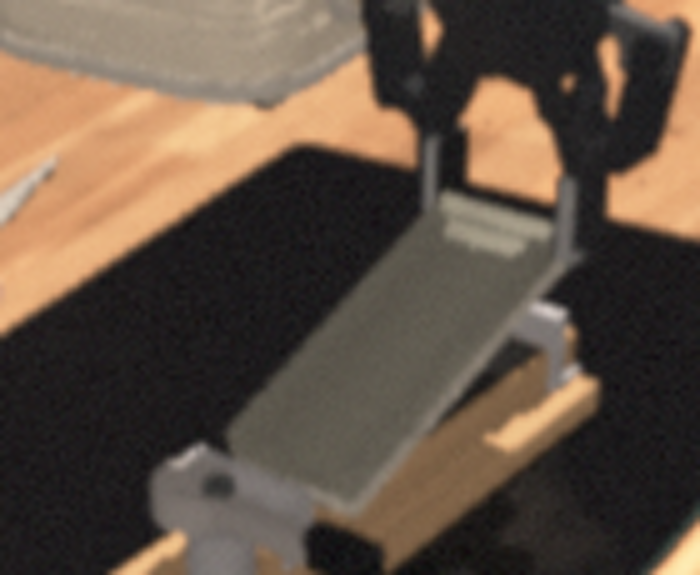

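It pivots now: the top end is raised at the pads (500, 210) and the low end rests near the jaw. I'll continue the arc.

>>> carry_out:
  deltas: [4,0,-7.5,0,-1,4,0,-7.5,0,-1,4,0,-7.5,0,-1,5,0,-7,0,-1,5,0,-7,0,-1,5,0,-7,0,-1,6,0,-6,0,-1,6,0,-6,0,-1,6,0,-6,0,-1,0,0,0,0,-1]
  force: 20

```text
time_s: 9.52
position: [0.5029, -0.2544, 0.223]
ee_rot: [[0.084, 0.996, 0.001], [0.996, -0.084, -0.002], [-0.002, 0.001, -1.0]]
ft_force: [-3.2, -5.1, 1.0]
finger_gap: 0.0535
gripper_force: 23.3
```

>>> carry_out:
  deltas: [7,0,-5,0,-1,7,0,-5,0,-1,7,0,-5,0,-1,8,0,-3.5,0,-1,8,0,-3.5,0,-1,8,0,-3.5,0,-1,8,0,-2,0,-1,8,0,-2,0,-1,8,0,-2,0,-1,0,0,0,0,-1]
  force: 20

```text
time_s: 10.35
position: [0.5094, -0.1875, 0.2561]
ee_rot: [[0.086, 0.996, 0.004], [0.996, -0.086, -0.005], [-0.005, 0.004, -1.0]]
ft_force: [-6.1, -11.1, 27.1]
finger_gap: 0.0536
gripper_force: 30.7
```

Run:
```python
from h import *
want(SC-.08*hy+[0,0,.014],-4.87)
snap("scene","s5",(220,60,420,250),3)
```

```text
t 10.35 shift [-122.3   -1.6  132.7] spin -0.001 g [ 0.5096 -0.1877  0.2021] az -4.91 q [ 30.3  26.9 -22.5 117.4  16.6  38.4  -8. ] gap 0.0536 F [ -6.1 -11.1  27.1] 30.66237509250641
```

View pics/s5.png

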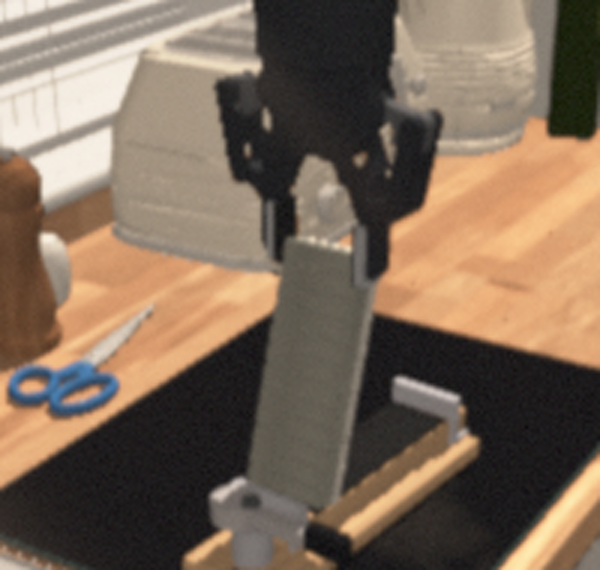

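```bash
cat >> h.py <<'E'
def rayx(n,uv,off):
    """ray onto the plane holder-x = off; returns holder-like coords rel. SC (x,y,z world)"""
    c=ctrl.calibration(n);K=np.array(c["camera_matrix"]);R=np.array(c["R"]);C=-R.T@np.array(c["t"])
    d=R.T@np.linalg.inv(K)@np.array([uv[0],uv[1],1.]);k=((SC-C)@hx+off)/(d@hx);P=C+k*d
    return np.array([(P-SC)@hx,(P-SC)@hy,P[2]])
E
python3 - <<'E'
from h import *
f=lambda u,v:(220+u/3,60+v/3)
for a,b,o in(((288,238),(250,478),.027),((372,290),(335,507),-.027)):
    A=rayx("scene",f(*a),o);B=rayx("scene",f(*b),o);print(A.round(4),B.round(4),"lean",np.degrees(np.arctan2(B[1]-A[1],A[2]-B[2])).round(1),np.linalg.norm(A-B).round(4))
E
```

```text
[0.027  0.0409 0.2017] [0.027  0.0808 0.0583] lean 15.5 0.1489
[-0.027   0.0329  0.1803] [-0.027   0.0671  0.0509] lean 14.8 0.1338
```

The stone leans 15° with its top towards −y. Its low end is on the bed by the jaw, with the bottom corner at crop (250, 478), and it presses about 27 N. I'll ease up and bring it upright.

>>> carry_out:
  deltas: [0,0,-3,0,-1,4,0,-0.5,0,-1,4,0,-0.5,0,-1,4,0,-0.5,0,-1,4,0,-0.5,0,-1,4,0,0,0,-1,4,0,0,0,-1,4,0,0,0,-1,4,0,0,0,-1,4,0,0,0,-1]
  force: 20

```text
time_s: 11.23
position: [0.5122, -0.1504, 0.2603]
ee_rot: [[0.086, 0.996, 0.003], [0.996, -0.086, -0.002], [-0.002, 0.003, -1.0]]
ft_force: [-6.3, -3.5, 28.9]
finger_gap: 0.0532
gripper_force: 32.5
```

>>> carry_out:
  deltas: [2,0,0,0,-1,0,0,0,0,-1,0,0,-5,0,-1,0,0,-5,0,-1,0,0,-5,0,-1,0,0,-5,0,-1,0,0,0,0,-1,0,0,0,0,-1,0,0,0,0,-1,0,0,0,0,-1]
  force: 25

```text
time_s: 12.07
position: [0.5115, -0.148, 0.2775]
ee_rot: [[0.085, 0.996, -0.001], [0.996, -0.085, 0.0], [0.0, -0.001, -1.0]]
ft_force: [0.5, 0.7, -4.3]
finger_gap: 0.0529
gripper_force: 29.3
```

Run:
```python
from h import *
want(SC-.08*hy+[0,0,.014],-4.87)
snap("scene","s6",(220,50,420,250),3)
```

```text
t 12.0667 shift [-162.7    0.4  153.5] spin -0.0 g [ 0.5115 -0.148   0.2235] az -4.87 q [ 27.3  24.8 -23.7 117.3  14.9  40.8 -10.6] gap 0.0529 F [ 0.5  0.7 -4.3] 29.26466792821884
```

View pics/s6.png

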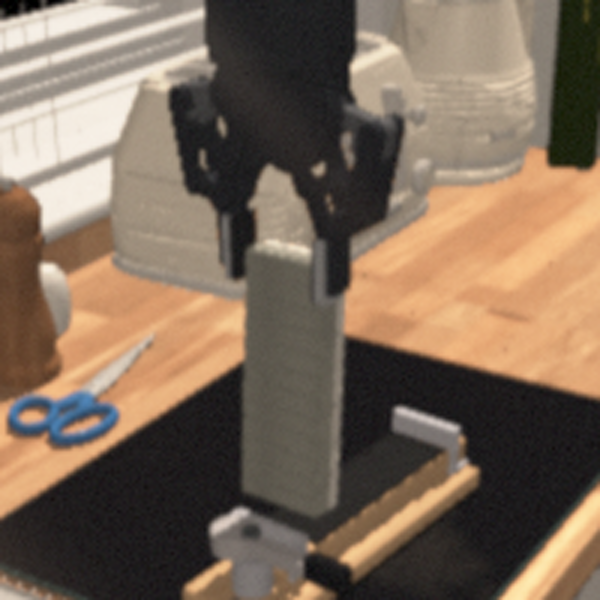

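Run:
```python
from h import *
f=lambda u,v:(220+u/3,50+v/3)
for a,b,o in(((246,248),(243,502),.027),((344,290),(338,512),-.027)):
    A=rayx("scene",f(*a),o);B=rayx("scene",f(*b),o);print(A.round(4),B.round(4),"lean",np.degrees(np.arctan2(B[1]-A[1],A[2]-B[2])).round(1),np.linalg.norm(A-B).round(4))
```

```text
[0.027  0.0789 0.2255] [0.027  0.0873 0.0657] lean 3.0 0.16
[-0.027   0.0611  0.2081] [-0.027   0.0643  0.0671] lean 1.3 0.141
```

The stone hangs nearly upright (about 3°), bottom edge at crop (243, 502)–(325, 513), about 17 mm above the bed. I'll carry it along to the end-stop side and touch down.

>>> carry_out:
  deltas: [-2,0,0,0,-1,-4,0,0,0,-1,-6,0,0,0,-1,-8,0,0,0,-1,-8,0,0,0,-1,-8,0,0,0,-1,-8,0,0,0,-1,-8,0,0,0,-1,-8,0,0,0,-1,-8,0,0,0,-1]
  force: 25

```text
time_s: 12.95
position: [0.5058, -0.2167, 0.2778]
ee_rot: [[0.085, 0.996, -0.0], [0.996, -0.085, -0.0], [-0.0, -0.0, -1.0]]
ft_force: [-0.2, -0.4, -3.9]
finger_gap: 0.0536
gripper_force: 29.2
```

>>> carry_out:
  deltas: [-8,0,0,0,-1,-8,0,0,0,-1,-8,0,0,0,-1,-8,0,0,0,-1,-8,0,0,0,-1,-8,0,0,0,-1,-6,0,0,0,-1,-4,0,0,0,-1,-4,0,0,0,-1,0,0,0,0,-1]

```text
time_s: 13.78
position: [0.5005, -0.2784, 0.2778]
ee_rot: [[0.086, 0.996, -0.0], [0.996, -0.086, -0.0], [-0.0, -0.0, -1.0]]
ft_force: [0.7, -0.7, -4.3]
finger_gap: 0.0534
gripper_force: 29.2
```

>>> carry_out:
  deltas: [0,0,3,0,-1,0,0,3,0,-1,0,0,3,0,-1,0,0,3,0,-1,0,0,2,0,-1,0,0,2,0,-1,0,0,1,0,-1,0,0,1,0,-1,0,0,0,0,-1,0,0,0,0,-1]

```text
time_s: 14.62
position: [0.5007, -0.2776, 0.2599]
ee_rot: [[0.085, 0.996, -0.0], [0.996, -0.085, -0.0], [-0.0, -0.0, -1.0]]
ft_force: [-0.4, 0.2, -4.1]
finger_gap: 0.0536
gripper_force: 29.2
```

Run:
```python
from h import *
want(SC-.05*hy+[0,0,.15],-4.87)
snap("scene","s7",(260,50,440,240),3)
```

```text
t 14.6167 shift [-2.7  0.1 -0.1] spin 0.0 g [ 0.5007 -0.2776  0.2059] az -4.87 q [ 39.   28.5 -22.4 113.4  16.   41.1   2.1] gap 0.0536 F [-0.4  0.2 -4.1] 29.222468733787537
```

View pics/s7.png

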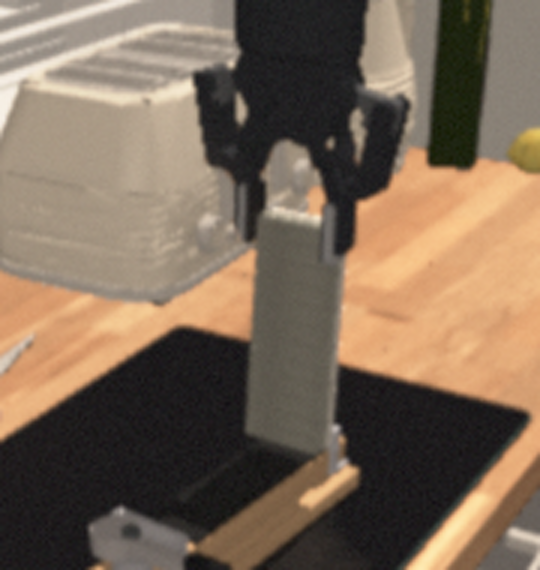

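I've now viewed 11 pictures, one over the limit of 10, so I'll view no more and work from numbers only. This one shows the stone hanging over the end-stop end, left edge (262, 208)–(247, 437), not yet on the bed.

Run:
```python
from h import *
f=lambda u,v:(260+u/3,50+v/3)
for a,b,o in(((262,208),(247,437),.027),((343,255),(332,452),-.027)):
    A=rayx("scene",f(*a),o);B=rayx("scene",f(*b),o);print(A.round(4),B.round(4),"lean",np.degrees(np.arctan2(B[1]-A[1],A[2]-B[2])).round(1),np.linalg.norm(A-B).round(4))
```

```text
[ 0.027  -0.0561  0.211 ] [ 0.027  -0.0453  0.0525] lean 3.9 0.1589
[-0.027  -0.0665  0.1889] [-0.027  -0.067   0.0491] lean -0.2 0.1398
```

>>> carry_out:
  deltas: [0,0,1,0,-1,0,0,0,0,-1,0,0,1,0,-1,0,0,0,0,-1,0,0,1,0,-1,0,0,0,0,-1,0,0,0,0,-1,0,0,0,0,-1,0,0,0,0,-1,0,0,0,0,-1]

```text
time_s: 15.5
position: [0.5006, -0.2776, 0.2569]
ee_rot: [[0.085, 0.996, -0.0], [0.996, -0.085, -0.0], [-0.0, -0.0, -1.0]]
ft_force: [-0.6, -0.2, -4.6]
finger_gap: 0.0531
gripper_force: 29.2
```

>>> carry_out:
  deltas: [0,0,1,0,-1,0,0,0,0,-1,0,0,1,0,-1,0,0,0,0,-1,0,0,1,0,-1,0,0,0,0,-1,0,0,0,0,-1,0,0,0,0,-1,0,0,0,0,-1,0,0,0,0,-1]

```text
time_s: 16.33
position: [0.5007, -0.2775, 0.2539]
ee_rot: [[0.085, 0.996, -0.0], [0.996, -0.085, -0.0], [-0.0, -0.0, -1.0]]
ft_force: [0.1, 0.3, -3.3]
finger_gap: 0.0531
gripper_force: 29.2
```

>>> carry_out:
  deltas: [0,0,1,0,-1,0,0,0,0,-1,0,0,1,0,-1,0,0,0,0,-1,0,0,0,0,-1,0,0,0,0,-1,0,0,0,0,-1,0,0,0,0,-1,0,0,0,0,-1,0,0,0,0,-1]

```text
time_s: 17.17
position: [0.5006, -0.2776, 0.2518]
ee_rot: [[0.085, 0.996, -0.0], [0.996, -0.085, -0.0], [-0.0, -0.0, -1.0]]
ft_force: [0.3, 0.5, -3.3]
finger_gap: 0.0527
gripper_force: 29.2
```

>>> carry_out:
  deltas: [0,0,1,0,-1,0,0,0,0,-1,0,0,1,0,-1,0,0,0,0,-1,0,0,0,0,-1,0,0,0,0,-1,0,0,0,0,-1,0,0,0,0,-1,0,0,0,0,-1,0,0,0,0,-1]

```text
time_s: 18.0
position: [0.5006, -0.2776, 0.2499]
ee_rot: [[0.085, 0.996, 0.0], [0.996, -0.085, -0.0], [-0.0, 0.0, -1.0]]
ft_force: [0.0, 0.5, -4.5]
finger_gap: 0.0531
gripper_force: 29.2
```

Run:
```python
from h import *
want(SC-.05*hy+[0,0,.15],-4.87)
im=ctrl.camera("scene");h=cv2.cvtColor(im,cv2.COLOR_BGR2HSV)
# stone mask: colour sampled in the middle of the upright stone
c=proj("scene",SC-.05*hy+[0,0,.07]).astype(int);p=h[c[1]-4:c[1]+5,c[0]-4:c[0]+5].reshape(-1,3);m0=np.median(p,0);print(c,m0,p.std(0).round(1))
m=cv2.inRange(h,np.clip(m0-[12,35,40],0,255),np.clip(m0+[12,35,50],0,255))
m[:,:300]=0;m[:, 420:]=0
m=cv2.morphologyEx(m,cv2.MORPH_OPEN,np.ones((3,3)))
n,l,s,_=cv2.connectedComponentsWithStats(m);k=l[c[1],c[0]];print(s[k])
for r in range(s[k][1],s[k][1]+s[k][3],8):
    x=np.where(l[r]==k)[0];print(r,x.min(),x.max(),end="; ")
```

```text
t 18.0 shift [ -2.6   0.1 -10.1] spin 0.0 g [ 0.5006 -0.2776  0.1959] az -4.87 q [ 38.7  29.2 -22.  113.9  16.6  39.9   1.6] gap 0.0531 F [ 0.   0.5 -4.5] 29.22591894865036
[356 165] [20. 43. 96.] [1.6 2.7 2.4]
[ 342  126   32   80 2132]
126 346 348; 134 345 371; 142 345 373; 150 345 372; 158 345 372; 166 343 371; 174 343 372; 182 342 372; 190 342 370; 198 342 372;
```

>>> carry_out:
  deltas: [0,0,1,0,-1,0,0,1,0,-1,0,0,0,0,-1,0,0,0,0,-1,0,0,0,0,-1,0,0,0,0,-1,0,0,0,0,-1,0,0,0,0,-1,0,0,0,0,-1,0,0,0,0,-1]

```text
time_s: 18.88
position: [0.5007, -0.2776, 0.2479]
ee_rot: [[0.085, 0.996, 0.0], [0.996, -0.085, -0.0], [-0.0, 0.0, -1.0]]
ft_force: [0.5, -0.1, -4.2]
finger_gap: 0.0533
gripper_force: 29.2
```

>>> carry_out:
  deltas: [0,0,1,0,-1,0,0,1,0,-1,0,0,0,0,-1,0,0,0,0,-1,0,0,0,0,-1,0,0,0,0,-1,0,0,0,0,-1,0,0,0,0,-1,0,0,0,0,-1,0,0,0,0,-1]

```text
time_s: 19.72
position: [0.5008, -0.2777, 0.2469]
ee_rot: [[0.085, 0.996, 0.001], [0.996, -0.085, -0.001], [-0.001, 0.001, -1.0]]
ft_force: [-2.4, 0.1, 8.0]
finger_gap: 0.0533
gripper_force: 30.5
```

Contact with the bed (12 N). I'll lift a touch, shift closer to the stop, touch down again, then tip the top towards the clamp.

>>> carry_out:
  deltas: [0,0,-3,0,-1,-3,0,0,0,-1,-3,0,0,0,-1,-3,0,0,0,-1,0,0,0,0,-1,0,0,1.5,0,-1,0,0,1.5,0,-1,0,0,0,0,-1,2,0,0,0,-1,4,0,0,0,-1]
  force: 20

```text
time_s: 20.55
position: [0.5004, -0.2813, 0.2467]
ee_rot: [[0.086, 0.996, 0.0], [0.996, -0.086, -0.001], [-0.001, 0.001, -1.0]]
ft_force: [-2.3, -0.5, 3.6]
finger_gap: 0.0533
gripper_force: 30.0
```

>>> carry_out:
  deltas: [6,0,0,0,-1,6,0,0.5,0,-1,6,0,0.5,0,-1,6,0,1,0,-1,6,0,1.5,0,-1,6,0,1.5,0,-1,6,0,1.5,0,-1,6,0,2,0,-1,0,0,0,0,-1,0,0,0,0,-1]
  force: 20

```text
time_s: 21.38
position: [0.505, -0.2311, 0.2381]
ee_rot: [[0.083, 0.997, 0.001], [0.997, -0.083, 0.0], [0.0, 0.001, -1.0]]
ft_force: [-2.7, 2.6, 12.1]
finger_gap: 0.0531
gripper_force: 31.9
```

```bash
cat >> h.py <<'E'
def edges(y,z,win=80):
    """grey stone region seen by the scene camera around holder point (0,y,z): rows and left/right columns"""
    want(SC,-4.87)
    im=ctrl.camera("scene");h=cv2.cvtColor(im,cv2.COLOR_BGR2HSV);c=proj("scene",SC*[1,1,0]+y*hy+[0,0,z]).astype(int)
    p=h[c[1]-3:c[1]+4,c[0]-3:c[0]+4].reshape(-1,3);m0=np.median(p,0)
    m=cv2.inRange(h,np.clip(m0-[12,30,35],0,255),np.clip(m0+[12,30,40],0,255));m=cv2.morphologyEx(m,cv2.MORPH_OPEN,np.ones((3,3)))
    n,l,s,_=cv2.connectedComponentsWithStats(m);k=l[c[1],c[0]];print(c,m0,s[k])
    q=max(cv2.findContours((l==k).astype('uint8'),0,2)[0],key=cv2.contourArea)
    b=cv2.approxPolyDP(cv2.convexHull(q),3,True).reshape(-1,2);print("hull",b.tolist())
    for u in b: print(u,"x+27",rayx("scene",u,.027)[1:].round(3),"x-27",rayx("scene",u,-.027)[1:].round(3))
E
python3 - <<'E'
from h import *
edges(-.02,.12)
E
```

```text
t 21.3833 shift [  0.7  -0.4 128.1] spin 0.002 g [ 0.505  -0.2311  0.1841] az -4.77 q [ 34.   29.1 -21.6 116.7  17.1  37.2  -3.6] gap 0.0531 F [-2.7  2.6 12.1] 31.911290287971497
[347 173] [21. 43. 89.] [ 331  138   41   69 1657]
hull [[331, 140], [356, 138], [371, 206], [343, 198]]
[331 140] x+27 [-0.004  0.186] x-27 [0.072 0.223]
[356 138] x+27 [-0.089  0.163] x-27 [-0.003  0.203]
[371 206] x+27 [-0.164 -0.027] x-27 [-0.07   0.036]
[343 198] x+27 [-0.048  0.046] x-27 [0.033 0.099]
```

The tipping works: the lean is 17° towards the clamp and the foot has stayed at y ≈ −48 mm. I'll continue the arc.

>>> carry_out:
  deltas: [6,0,2,0,-1,6,0,2.5,0,-1,5.5,0,3,0,-1,5.5,0,3,0,-1,5,0,3.5,0,-1,5,0,3.5,0,-1,5,0,3.5,0,-1,5,0,4,0,-1,5,0,4.5,0,-1,4,0,4.5,0,-1]
  force: 20

```text
time_s: 22.27
position: [0.51, -0.1776, 0.2042]
ee_rot: [[0.082, 0.997, 0.002], [0.997, -0.082, 0.002], [0.002, 0.002, -1.0]]
ft_force: [-1.4, 9.0, 13.8]
finger_gap: 0.0529
gripper_force: 40.4
```

>>> carry_out:
  deltas: [4.5,0,4.5,0,-1,4,0,5,0,-1,4,0,5,0,-1,4,0,5,0,-1,4,0,5,0,-1,4,0,5,0,-1,0,0,0,0,-1,0,0,0,0,-1,0,0,0,0,-1,0,0,0,0,-1]
  force: 20

```text
time_s: 23.1
position: [0.5114, -0.1564, 0.1742]
ee_rot: [[0.085, 0.996, 0.001], [0.996, -0.085, 0.0], [0.0, 0.001, -1.0]]
ft_force: [0.5, 4.2, 2.8]
finger_gap: 0.0534
gripper_force: 47.8
```

Run:
```python
from h import *
edges(.02,.095)
print(ctrl.sense()["torque"])
```

```text
t 23.1 shift [-74.3  -0.4  64.2] spin 0.0 g [ 0.5114 -0.1564  0.1202] az -4.85 q [ 23.1  33.2 -17.4 122.1  20.8  27.4 -15.1] gap 0.0534 F [0.5 4.2 2.8] 47.80592501163483
[334 193] [120.  15.  33.] [     0      0    640    400 256000]
hull [[639, 0], [639, 399], [0, 399], [0, 0]]
[639   0] x+27 [-5.571 -0.013] x-27 [-4.836  0.048]
[639 399] x+27 [3.373 3.011] x-27 [3.048 2.714]
[  0 399] x+27 [0.581 0.087] x-27 [0.587 0.135]
[0 0] x+27 [0.465 0.458] x-27 [0.485 0.463]
[ 0.40997652 -0.29325847  0.06758892]
```

Run:
```python
from h import *
im=cv2.imread("x") if 0 else ctrl.camera("scene");np.save("im.npy",im)
h=cv2.cvtColor(im,cv2.COLOR_BGR2HSV)
for y,z in((.07,.12),(.05,.118),(.03,.115),(.01,.1),(-.01,.09),(-.03,.075)):
    c=proj("scene",SC*[1,1,0]+y*hy+[0,0,z]).astype(int);print(y,z,c,h[c[1],c[0]])
for r in range(150,225,5): print(r,[tuple(int(a) for a in h[r,q][1:]) for q in range(310,385,6)])
```

```text
0.07 0.12 [318 191] [19 36 56]
0.05 0.118 [325 188] [21 43 95]
0.03 0.115 [331 185] [138  44  29]
0.01 0.1 [337 188] [ 0  0 30]
-0.01 0.09 [343 189] [ 17  39 136]
-0.03 0.075 [349 192] [ 17  43 126]
150 [(23, 34), (8, 34), (8, 31), (25, 31), (15, 34), (17, 119), (114, 208), (116, 181), (119, 239), (120, 236), (118, 231), (123, 224), (127, 223)]
155 [(23, 33), (23, 34), (8, 31), (0, 31), (25, 31), (12, 62), (8, 66), (17, 73), (122, 229), (114, 232), (106, 241), (111, 234), (121, 234)]
160 [(10, 26), (16, 32), (30, 34), (8, 33), (16, 32), (18, 58), (16, 32), (12, 43), (118, 224), (120, 230), (119, 227), (118, 238), (119, 238)]
165 [(9, 30), (18, 28), (46, 33), (10, 26), (26, 39), (8, 31), (9, 30), (89, 60), (118, 227), (120, 229), (117, 239), (121, 238), (125, 231)]
170 [(18, 28), (53, 24), (16, 31), (18, 29), (15, 34), (40, 32), (46, 28), (27, 28), (62, 29), (94, 54), (128, 160), (126, 227), (116, 235)]
175 [(42, 139), (29, 53), (33, 31), (23, 33), (9, 29), (18, 29), (22, 35), (36, 28), (46, 28), (76, 27), (29, 26), (18, 29), (34, 37)]
180 [(43, 113), (40, 147), (40, 160), (15, 33), (
[... 506 characters left out ...]
200 [(16, 31), (40, 32), (19, 27), (23, 109), (16, 32), (9, 29), (28, 55), (47, 92), (47, 98), (44, 99), (25, 121), (27, 28), (18, 28)]
205 [(46, 28), (46, 28), (18, 29), (17, 90), (34, 38), (20, 26), (61, 21), (64, 24), (48, 32), (90, 111), (29, 125), (109, 178), (35, 29)]
210 [(27, 28), (49, 26), (8, 31), (54, 33), (10, 25), (39, 26), (39, 26), (38, 34), (110, 125), (112, 121), (107, 234), (112, 150), (41, 25)]
215 [(18, 29), (9, 28), (18, 29), (27, 28), (19, 27), (9, 28), (85, 51), (110, 127), (112, 121), (103, 240), (112, 141), (64, 32), (38, 27)]
220 [(18, 28), (26, 29), (39, 26), (32, 24), (0, 25), (100, 82), (112, 128), (111, 122), (112, 121), (112, 137), (46, 39), (34, 30), (33, 31)]
```

Run:
```python
from h import *
im=np.load("im.npy");h=cv2.cvtColor(im,cv2.COLOR_BGR2HSV)
m=cv2.inRange(h,(10,30,75),(30,60,200));m[:,:270]=0;m[:,385:]=0;m[:165]=0;m[215:]=0
n,l,s,_=cv2.connectedComponentsWithStats(m)
for k in range(1,n):
    if s[k][4]>40:
        q=max(cv2.findContours((l==k).astype('uint8'),0,2)[0],key=cv2.contourArea)
        b=cv2.approxPolyDP(cv2.convexHull(q),1.5,True).reshape(-1,2);print(s[k])
        for u in b: print(u,"x+27",rayx("scene",u,.027)[1:].round(3),"x-27",rayx("scene",u,-.027)[1:].round(3))
```

```text
[305 174  23  19 289]
[308 174] x+27 [0.065 0.144] x-27 [0.132 0.186]
[324 178] x+27 [0.017 0.117] x-27 [0.09  0.162]
[327 184] x+27 [0.008 0.101] x-27 [0.082 0.148]
[326 192] x+27 [0.011 0.085] x-27 [0.085 0.134]
[305 185] x+27 [0.074 0.126] x-27 [0.14 0.17]
[339 186  32  19 365]
[339 187] x+27 [-0.033  0.078] x-27 [0.046 0.127]
[346 186] x+27 [-0.058  0.069] x-27 [0.024 0.12 ]
[367 194] x+27 [-0.143  0.014] x-27 [-0.051  0.071]
[370 201] x+27 [-0.158 -0.011] x-27 [-0.064  0.049]
[365 204] x+27 [-0.137 -0.009] x-27 [-0.045  0.051]
[339 196] x+27 [-0.033  0.057] x-27 [0.046 0.109]
```

The lean is now about 57° past upright. The foot edge is at y ≈ −45 mm and the top end is clear of the jaw. I'll slide it back towards the end stop.

>>> carry_out:
  deltas: [-2,0,0,0,-1,-3,0,0,0,-1,-3,0,0,0,-1,-3,0,0,0,-1,-3,0,0,0,-1,-3,0,0,0,-1,-3,0,0,0,-1,-3,0,0,0,-1,-3,0,0,0,-1,-2,0,0,0,-1]
  force: 20

```text
time_s: 24.03
position: [0.5089, -0.1772, 0.1747]
ee_rot: [[0.08, 0.997, 0.0], [0.997, -0.08, 0.008], [0.008, -0.0, -1.0]]
ft_force: [-4.1, 41.4, 25.2]
finger_gap: 0.0531
gripper_force: 50.2
```

```bash
cat >> h.py <<'E'
def stone():
    want(SC,-4.87)
    im=ctrl.camera("scene");h=cv2.cvtColor(im,cv2.COLOR_BGR2HSV)
    m=cv2.inRange(h,(10,28,75),(30,62,200));m[:,:270]=0;m[:,385:]=0;m[:165]=0;m[225:]=0
    n,l,s,_=cv2.connectedComponentsWithStats(m)
    for k in range(1,n):
        if s[k][4]>40:
            q=max(cv2.findContours((l==k).astype('uint8'),0,2)[0],key=cv2.contourArea)
            b=cv2.approxPolyDP(cv2.convexHull(q),1.5,True).reshape(-1,2);print(s[k])
            for u in b: print(u,"x+27",rayx("scene",u,.027)[1:].round(3),"x-27",rayx("scene",u,-.027)[1:].round(3))
E
python3 -c "
from h import *
stone()"
```

```text
t 24.0333 shift [-54.3   0.1  64.3] spin 0.005 g [ 0.509  -0.1767  0.1207] az -4.6 q [ 26.2  33.5 -18.4 121.4  20.6  28.1 -12.3] gap 0.0531 F [-4.1 41.4 25.2] 50.24398684501648
[313 169  22  20 292]
[316 169] x+27 [0.042 0.145] x-27 [0.112 0.187]
[333 175] x+27 [-0.012  0.112] x-27 [0.065 0.158]
[333 188] x+27 [-0.012  0.084] x-27 [0.064 0.133]
[313 181] x+27 [0.051 0.125] x-27 [0.12  0.169]
[346 181  30  26 371]
[346 183] x+27 [-0.058  0.076] x-27 [0.024 0.126]
[348 181] x+27 [-0.065  0.078] x-27 [0.018 0.128]
[354 182] x+27 [-0.088  0.066] x-27 [-0.002  0.117]
[375 191] x+27 [-0.178  0.006] x-27 [-0.082  0.065]
[375 204] x+27 [-0.182 -0.03 ] x-27 [-0.086  0.033]
[372 206] x+27 [-0.169 -0.029] x-27 [-0.074  0.034]
[346 192] x+27 [-0.058  0.055] x-27 [0.024 0.108]
```

It has reached the end stop (41 N). I'll relax, then lower along the arc.

>>> carry_out:
  deltas: [3,0,0,0,-1,4,0,0,0,-1,2,0,2,0,-1,2,0,4,0,-1,2,0,4,0,-1,2,0,5,0,-1,2,0,5,0,-1,2,0,5,0,-1,0,0,0,0,-1,0,0,0,0,-1]
  force: 20

```text
time_s: 24.92
position: [0.51, -0.1658, 0.1485]
ee_rot: [[0.085, 0.996, -0.001], [0.996, -0.085, -0.0], [-0.0, -0.001, -1.0]]
ft_force: [0.9, 2.6, 3.0]
finger_gap: 0.053
gripper_force: 52.7
```

```bash
python3 -c "
from h import *
stone()"
```

```text
t 24.9167 shift [-64.8   0.4  38.5] spin -0.0 g [ 0.5099 -0.1658  0.0945] az -4.88 q [ 22.8  35.6 -15.7 122.7  22.4  24.4 -15.6] gap 0.053 F [0.9 2.6 3. ] 52.665674686431885
[342 183  34  24 348]
[375 191] x+27 [-0.178  0.006] x-27 [-0.082  0.065]
[375 204] x+27 [-0.182 -0.03 ] x-27 [-0.086  0.033]
[372 206] x+27 [-0.169 -0.029] x-27 [-0.074  0.034]
[342 202] x+27 [-0.045  0.038] x-27 [0.036 0.092]
[355 183] x+27 [-0.092  0.062] x-27 [-0.006  0.114]
[309 184  22  20 283]
[330 199] x+27 [-0.002  0.064] x-27 [0.073 0.115]
[329 203] x+27 [0.001 0.056] x-27 [0.076 0.109]
[310 197] x+27 [0.06  0.096] x-27 [0.128 0.143]
[310 186] x+27 [0.06  0.118] x-27 [0.128 0.163]
[312 184] x+27 [0.054 0.12 ] x-27 [0.123 0.165]
[325 184] x+27 [0.014 0.103] x-27 [0.088 0.15 ]
[329 189] x+27 [0.001 0.087] x-27 [0.076 0.136]
```

>>> carry_out:
  deltas: [1,0,5,0,-1,1,0,5,0,-1,1,0,5,0,-1,1,0,5,0,-1,1,0,5,0,-1,1,0,5,0,-1,1,0,5,0,-1,0,0,3,0,-1,0,0,0,0,-1,0,0,0,0,-1]
  force: 20

```text
time_s: 25.8
position: [0.5112, -0.1589, 0.1106]
ee_rot: [[0.086, 0.996, 0.001], [0.996, -0.086, -0.0], [-0.0, 0.001, -1.0]]
ft_force: [3.1, -0.5, -1.7]
finger_gap: 0.0533
gripper_force: 56.7
```

```bash
python3 -c "
from h import *
stone()"
```

```text
t 25.8 shift [-71.8  -0.3   0.6] spin -0.001 g [ 0.5113 -0.1589  0.0566] az -4.92 q [ 19.7  39.1 -12.5 124.   24.5  19.2 -18.2] gap 0.0533 F [ 3.1 -0.5 -1.7] 56.73217110335827
[350 183  26  31 274]
[374 190] x+27 [-0.174  0.011] x-27 [-0.078  0.069]
[375 204] x+27 [-0.182 -0.03 ] x-27 [-0.086  0.033]
[350 213] x+27 [-0.076 -0.003] x-27 [0.008 0.056]
[352 183] x+27 [-0.08   0.067] x-27 [0.005 0.118]
[306 199  22  25 261]
[306 207] x+27 [0.072 0.08 ] x-27 [0.139 0.13 ]
[320 199] x+27 [0.03  0.078] x-27 [0.102 0.128]
[327 212] x+27 [0.007 0.039] x-27 [0.082 0.093]
[326 223] x+27 [0.011 0.015] x-27 [0.084 0.072]
[307 216] x+27 [0.07 0.06] x-27 [0.137 0.112]
```

>>> carry_out:
  deltas: [0,0,2,0,-1,0,0,2,0,-1,0,0,2,0,-1,0,0,1,0,-1,0,0,1,0,-1,0,0,0,0,-1,0,0,0,0,-1,0,0,0,0,-1,0,0,0,0,-1,0,0,0,0,-1]
  force: 20

```text
time_s: 26.68
position: [0.5114, -0.1582, 0.1028]
ee_rot: [[0.084, 0.996, 0.001], [0.996, -0.084, 0.0], [0.0, 0.001, -1.0]]
ft_force: [5.2, 1.6, 0.6]
finger_gap: 0.0533
gripper_force: 57.8
```

```bash
python3 -c "
from h import *
stone();print(ctrl.tip_reach)"
```

```text
t 26.6833 shift [-72.5  -0.5  -7.2] spin 0.0 g [ 0.5114 -0.1582  0.0488] az -4.85 q [ 19.3  39.8 -11.9 124.2  24.9  18.2 -18.5] gap 0.0533 F [5.2 1.6 0.6] 57.837332636117935
[343 183  33  33 293]
[373 190] x+27 [-0.169  0.013] x-27 [-0.074  0.07 ]
[375 204] x+27 [-0.182 -0.03 ] x-27 [-0.086  0.033]
[350 215] x+27 [-0.076 -0.008] x-27 [0.008 0.052]
[343 188] x+27 [-0.047  0.069] x-27 [0.034 0.12 ]
[353 183] x+27 [-0.084  0.066] x-27 [0.001 0.117]
[306 203  22  22 239]
[306 210] x+27 [0.073 0.074] x-27 [0.139 0.124]
[312 205] x+27 [0.055 0.076] x-27 [0.123 0.126]
[319 203] x+27 [0.033 0.071] x-27 [0.104 0.122]
[326 214] x+27 [0.011 0.036] x-27 [0.085 0.091]
[326 224] x+27 [0.01  0.013] x-27 [0.084 0.07 ]
[316 224] x+27 [0.043 0.029] x-27 [0.113 0.085]
[308 221] x+27 [0.067 0.048] x-27 [0.134 0.101]
0.0726
```

>>> carry_out:
  deltas: [0,0,1,0,-1,0,0,1,0,-1,0,0,1,0,-1,0,0,0,0,-1,0,0,0,0,-1,0,0,0,0,-1,0,0,0,0,-1,0,0,0,0,-1,0,0,0,0,-1,0,0,0,0,-1]
  force: 20

```text
time_s: 27.57
position: [0.5114, -0.1584, 0.0999]
ee_rot: [[0.085, 0.996, 0.001], [0.996, -0.085, 0.0], [0.0, 0.001, -1.0]]
ft_force: [4.6, 1.9, 2.1]
finger_gap: 0.0529
gripper_force: 58.4
```

>>> carry_out:
  deltas: [0,0,1,0,-1,0,0,1,0,-1,0,0,0,0,-1,0,0,0,0,-1,0,0,0,0,-1,0,0,0,0,-1,0,0,0,0,-1,0,0,0,0,-1,0,0,0,0,-1,0,0,0,0,-1]
  force: 20

```text
time_s: 28.4
position: [0.5114, -0.1584, 0.0979]
ee_rot: [[0.085, 0.996, 0.001], [0.996, -0.085, 0.0], [0.0, 0.001, -1.0]]
ft_force: [5.1, 2.6, 2.7]
finger_gap: 0.053
gripper_force: 58.6
```

```bash
python3 -c "
from h import *
stone()"
```

```text
t 28.4 shift [-72.3  -0.5 -12.1] spin 0.0 g [ 0.5115 -0.1584  0.0439] az -4.86 q [ 19.   40.3 -11.4 124.3  25.1  17.5 -18.7] gap 0.053 F [5.1 2.6 2.7] 58.6282555013895
[341 183  35  34 287]
[373 190] x+27 [-0.169  0.013] x-27 [-0.074  0.07 ]
[375 204] x+27 [-0.182 -0.03 ] x-27 [-0.086  0.033]
[350 216] x+27 [-0.077 -0.011] x-27 [0.008 0.049]
[341 190] x+27 [-0.04   0.068] x-27 [0.04  0.119]
[342 188] x+27 [-0.043  0.071] x-27 [0.037 0.121]
[353 183] x+27 [-0.084  0.066] x-27 [0.001 0.117]
[306 205  22  20 202]
[306 212] x+27 [0.073 0.07 ] x-27 [0.139 0.121]
[312 207] x+27 [0.055 0.072] x-27 [0.123 0.123]
[319 205] x+27 [0.033 0.067] x-27 [0.104 0.118]
[326 216] x+27 [0.011 0.031] x-27 [0.084 0.087]
[327 224] x+27 [0.007 0.011] x-27 [0.081 0.069]
[312 224] x+27 [0.055 0.035] x-27 [0.124 0.09 ]
[306 221] x+27 [0.073 0.051] x-27 [0.14  0.104]
```

>>> carry_out:
  deltas: [0,0,1,0,-1,0,0,0,0,-1,0,0,0,0,-1,0,0,0,0,-1,0,0,0,0,-1,0,0,1,0,-1,0,0,0,0,-1,0,0,0,0,-1,0,0,0,0,-1,0,0,0,0,-1]
  force: 20

```text
time_s: 29.28
position: [0.5114, -0.1584, 0.0964]
ee_rot: [[0.085, 0.996, 0.001], [0.996, -0.085, -0.0], [-0.0, 0.001, -1.0]]
ft_force: [4.7, 2.0, 10.7]
finger_gap: 0.0538
gripper_force: 59.0
```

```bash
python3 -c "
from h import *
stone()"
```

```text
t 29.2833 shift [-72.3  -0.5 -13.6] spin 0.0 g [ 0.5115 -0.1584  0.0424] az -4.86 q [ 18.8  40.4 -11.2 124.3  25.2  17.3 -18.8] gap 0.0538 F [ 4.7  2.  10.7] 59.04132016003132
[341 183  35  34 285]
[373 190] x+27 [-0.169  0.013] x-27 [-0.074  0.07 ]
[375 204] x+27 [-0.182 -0.03 ] x-27 [-0.086  0.033]
[350 216] x+27 [-0.077 -0.011] x-27 [0.008 0.049]
[341 189] x+27 [-0.04  0.07] x-27 [0.04  0.121]
[353 183] x+27 [-0.084  0.066] x-27 [0.001 0.117]
[306 205  22  20 185]
[306 213] x+27 [0.073 0.068] x-27 [0.139 0.119]
[318 205] x+27 [0.036 0.068] x-27 [0.107 0.119]
[326 217] x+27 [0.011 0.029] x-27 [0.084 0.085]
[327 224] x+27 [0.007 0.011] x-27 [0.081 0.069]
[312 224] x+27 [0.055 0.035] x-27 [0.124 0.09 ]
[306 221] x+27 [0.073 0.051] x-27 [0.14  0.104]
```

Contact at 10.7 N with the stone's top at the right height, so it is lying flat. I'll release gently, rise, and measure.

>>> carry_out:
  deltas: [0,0,-0.5,0,0.3,0,0,0,0,0.35,0,0,0,0,0.4,0,0,0,0,0.45,0,0,0,0,0.5,0,0,0,0,0.5,0,0,-5,0,0.5,0,0,-10,0,0.5,0,0,-20,0,0.5,0,0,-25,0,0.5]
  force: 20

```text
time_s: 30.17
position: [0.5101, -0.1582, 0.1567]
ee_rot: [[0.084, 0.996, -0.003], [0.996, -0.084, 0.0], [0.0, -0.003, -1.0]]
ft_force: [0.5, -0.5, -0.4]
finger_gap: 0.0642
gripper_force: 0.0
```

>>> carry_out:
  deltas: [0,-30,-15,0,0.2,10,-35,0,0,0.2,10,-35,0,0,0.2,10,-35,0,0,0.2,0,-5,0,-0.12,0.2,0,0,0,-0.12,0.2,0,0,0,-0.12,0.2,0,0,0,-0.12,0.2,0,0,0,-0.12,0.2,0,0,0,-0.12,0.2]

```text
time_s: 31.0
position: [0.374, -0.1169, 0.1722]
ee_rot: [[-0.598, 0.801, 0.001], [0.801, 0.598, -0.001], [-0.002, 0.0, -1.0]]
ft_force: [-0.0, -0.6, 0.1]
finger_gap: 0.0516
gripper_force: 0.0
```

Run:
```python
from h import *
want(SC+.1065*hy-.055*hx+[0,0,.06],85.13)
f=lambda u,v:(230+u/4,130+v/4)
for z in(.058,.065):
  for p in((175,295),(168,390)):
    P=ray("top",f(*p),z)-SC;print(z,p,(P@hx).round(4),(P@hy).round(4))
for z in (.065,): 
  P=ray("scene",(328.7,240),z)-SC;print("grip tip scene",(P@hx).round(4),(P@hy).round(4))
im=ctrl.camera("top");np.save("top2.npy",im);h=cv2.cvtColor(im,cv2.COLOR_BGR2HSV)
m=cv2.inRange(h,(8,15,90),(45,75,230))
for name,b in(("stone",(285,185,390,240)),):
    mm=np.zeros_like(m);mm[b[1]:b[3],b[0]:b[2]]=m[b[1]:b[3],b[0]:b[2]];mm=cv2.morphologyEx(mm,cv2.MORPH_OPEN,np.ones((3,3)))
    n,l,s,_=cv2.connectedComponentsWithStats(mm);k=1+np.argmax(s[1:,4]);q=cv2.findNonZero((l==k).astype('uint8'))
    r=cv2.boxPoints(cv2.minAreaRect(q));print(name,s[k],r.round(1).tolist(),np.median(h[l==k],0))
    for u in r: P=ray("top",u,.067)-SC;print((P@hx).round(4),(P@hy).round(4))
```

```text
t 31.0 shift [-52.9  66.6   2.3] spin -0.845 g [ 0.374  -0.117   0.1182] az 36.73 q [ 26.1  28.4 -23.5 139.8  39.2  17.6   4.1] gap 0.0516 F [-0.  -0.6  0.1] 0.0
0.058 (175, 295) 0.0053 0.1076
0.058 (168, 390) -0.0356 0.1073
0.065 (175, 295) 0.0047 0.107
0.065 (168, 390) -0.0359 0.1067
grip tip scene -0.0555 0.1155
stone [380 207   3   3   9] [[380.0, 207.0], [382.0, 207.0], [382.0, 209.0], [380.0, 209.0]] [ 23.  37. 225.]
0.0121 -0.0742
0.0123 -0.0777
0.0089 -0.0779
0.0087 -0.0744
```

Run:
```python
from h import *
im=np.load("top2.npy");h=cv2.cvtColor(im,cv2.COLOR_BGR2HSV)
for c in(290,310,330,350,370):
    print(c,[tuple(int(a) for a in h[r,c]) for r in range(180,245,4)])
```

```text
290 [(17, 66, 81), (19, 67, 80), (16, 134, 213), (21, 124, 241), (17, 125, 170), (17, 124, 168), (17, 124, 167), (17, 124, 163), (17, 123, 168), (17, 119, 173), (16, 108, 165), (17, 110, 164), (17, 102, 103), (16, 78, 88), (17, 82, 87), (16, 78, 85), (16, 85, 84)]
310 [(17, 73, 80), (18, 75, 82), (17, 87, 94), (21, 123, 242), (26, 22, 245), (23, 34, 239), (25, 24, 245), (25, 23, 245), (24, 22, 245), (25, 24, 245), (25, 24, 245), (24, 26, 246), (18, 116, 132), (18, 80, 93), (17, 80, 92), (16, 86, 89), (16, 80, 89)]
330 [(18, 73, 80), (18, 70, 87), (18, 76, 90), (19, 129, 240), (24, 36, 243), (26, 23, 245), (26, 23, 245), (25, 24, 245), (25, 23, 245), (24, 22, 245), (25, 25, 245), (25, 24, 245), (17, 88, 182), (18, 83, 101), (19, 88, 102), (17, 88, 102), (17, 88, 101)]
350 [(17, 82, 81), (18, 74, 83), (19, 82, 84), (17, 116, 132), (22, 95, 242), (26, 22, 245), (25, 24, 245), (26, 22, 245), (26, 22, 245), (26, 23, 245), (26, 24, 245), (25, 24, 245), (23, 50, 234), (17, 109, 122), (17, 82, 103), (15, 85, 102), (16, 89, 100)]
370 [(16, 73, 77), (18, 75, 78), (18, 65, 79), (20, 75, 78), (20, 128, 241), (26, 22, 245), (26, 22, 245), (26, 21, 245), (24, 27, 242), (25, 26, 244), (26, 22, 245), (26, 22, 245), (26, 22, 246), (18, 132, 230), (17, 91, 92), (16, 92, 94), (15, 97, 92)]
```

Run:
```python
from h import *
im=np.load("top2.npy");h=cv2.cvtColor(im,cv2.COLOR_BGR2HSV)
m=cv2.inRange(h,(15,10,200),(40,60,255));mm=np.zeros_like(m);mm[185:240,285:392]=m[185:240,285:392];mm=cv2.morphologyEx(mm,cv2.MORPH_OPEN,np.ones((5,5)))
n,l,s,_=cv2.connectedComponentsWithStats(mm);k=1+np.argmax(s[1:,4]);print(s[1:n])
r=cv2.boxPoints(cv2.minAreaRect(cv2.findNonZero((l==k).astype('uint8'))))
w=np.array([[(ray("top",u,.067)-SC)@hx,(ray("top",u,.067)-SC)@hy] for u in r]);print(w.round(4).tolist(),"c",w.mean(0).round(4))
# per-column stone and foot edges (x in holder-like axes)
for c in range(296,372,8):
    V=h[:,c,2].astype(int);S=h[:,c,1];st=np.where(l[:,c]==k)[0]
    rows=np.where((V[180:245]>150))[0]+180
    X=lambda r,z:(ray("top",(c,r),z)-SC)@hx
    print(c,"stone",X(st.min()-.5,.067).round(4) if len(st) else None,X(st.max()+.5,.067).round(4) if len(st) else None,"foot",X(rows.min()-.5,.023).round(4),X(rows.max()+.5,.023).round(4),rows.min(),rows.max())
```

```text
[[ 292  193   94   38 2920]]
[[-0.0277, 0.0749], [0.0266, 0.0747], [0.0252, -0.0841], [-0.0292, -0.0828]] c [-0.0013 -0.0043]
296 stone 0.0265 -0.028 foot 0.0406 -0.0275 188 225
304 stone 0.0257 -0.0287 foot 0.0399 -0.0318 189 228
312 stone 0.0267 -0.0278 foot 0.0391 -0.029 190 227
320 stone 0.026 -0.0285 foot 0.0402 -0.0297 190 228
328 stone 0.0253 -0.0275 foot 0.0394 -0.0305 191 229
336 stone 0.0263 -0.0282 foot 0.0387 -0.0295 192 229
344 stone 0.0256 -0.0289 foot 0.0397 -0.0302 192 230
352 stone 0.0266 -0.028 foot 0.039 -0.031 193 231
360 stone 0.0259 -0.0287 foot 0.0382 -0.0299 194 231
368 stone 0.0252 -0.0294 foot 0.0393 -0.0325 194 233
```

Run:
```python
from h import *
im=cv2.imread("pics/top0.png");h=cv2.cvtColor(im,cv2.COLOR_BGR2HSV)
f=lambda u,v:(255+u/3,180+v/3)
for n,p,q,z in(("stop",(385,57),(383,142),.058),("jaw",(92,30),(87,120),.060)):
    a=ray("top",f(*p),z)-SC;b=ray("top",f(*q),z)-SC;print(n,(a@hx).round(4),(b@hx).round(4),(a@hy).round(4))
im2=np.load("top2.npy");h2=cv2.cvtColor(im2,cv2.COLOR_BGR2HSV)
for c in(376,379,381,383,385): print(c,[(r,)+tuple(int(a) for a in h2[r,c]) for r in range(194,236,2)])
```

```text
stop 0.0273 -0.0217 -0.0804
jaw 0.0303 -0.0214 0.0889
376 [(194, 16, 118, 132), (196, 19, 130, 240), (198, 22, 97, 242), (200, 25, 24, 245), (202, 26, 21, 245), (204, 26, 22, 245), (206, 25, 25, 245), (208, 23, 30, 242), (210, 24, 31, 240), (212, 25, 25, 244), (214, 26, 22, 245), (216, 26, 22, 245), (218, 26, 21, 245), (220, 26, 22, 245), (222, 26, 21, 245), (224, 26, 21, 245), (226, 26, 21, 245), (228, 26, 22, 246), (230, 23, 43, 239), (232, 18, 119, 227), (234, 16, 119, 141)]
379 [(194, 17, 115, 124), (196, 18, 131, 238), (198, 22, 109, 242), (200, 24, 31, 244), (202, 25, 23, 246), (204, 25, 25, 245), (206, 24, 30, 242), (208, 23, 38, 237), (210, 24, 30, 242), (212, 24, 27, 245), (214, 25, 25, 245), (216, 24, 22, 245), (218, 23, 28, 242), (220, 23, 30, 242), (222, 22, 36, 238), (224, 22, 37, 236), (226, 22, 39, 235), (228, 22, 51, 234), (230, 23, 69, 243), (232, 20, 120, 243), (234, 16, 127, 162)]
381 [(194, 17, 108, 106), (196, 17, 132, 230), (198, 19, 113, 235), (200, 21, 41, 229), (202, 22, 30, 231), (204, 22, 35, 228), (206, 22, 34, 222), (208, 21, 37, 216), (210, 23, 32, 220),
[... 399 characters left out ...]
14, 236), (210, 20, 13, 237), (212, 20, 13, 238), (214, 21, 14, 239), (216, 21, 14, 238), (218, 21, 14, 239), (220, 18, 14, 239), (222, 19, 15, 240), (224, 19, 15, 240), (226, 18, 14, 235), (228, 14, 69, 206), (230, 21, 125, 243), (232, 21, 124, 243), (234, 16, 132, 180)]
385 [(194, 17, 83, 89), (196, 16, 135, 217), (198, 20, 94, 238), (200, 18, 28, 237), (202, 19, 26, 237), (204, 19, 34, 237), (206, 20, 39, 237), (208, 19, 44, 238), (210, 19, 44, 241), (212, 19, 40, 243), (214, 20, 50, 241), (216, 20, 63, 239), (218, 21, 72, 240), (220, 20, 82, 239), (222, 21, 87, 242), (224, 21, 95, 240), (226, 16, 72, 213), (228, 17, 54, 219), (230, 21, 120, 243), (232, 21, 123, 244), (234, 16, 132, 189)]
```

The pale face is up, and the stone's y range is about −75 to +75 mm. The stop, jaw, foot and pivot all put the holder axis about 4 mm to the +x side of the stone, so I'll nudge it across with a centred regrip.

Run:
```python
from h import *
want(SC+.0045*hx+[0,0,.065],-4.87)
s=ctrl.sense();d=SC+.0045*hx-np.array(s["position"]);print("holder axes x,y",(d@hx).round(4),(d@hy).round(4))
```

```text
t 31.05 shift [-172.3   39.2   -2.6] spin 0.734 g [ 0.3739 -0.1172  0.1181] az 37.18 q [ 26.2  28.4 -23.6 139.8  39.3  17.6   4.4] gap 0.0513 F [-0.7  0.6 -0.5] 0.0
holder axes x,y 0.1446 -0.1018
```

>>> carry_out:
  deltas: [0,0,0,0.12,0.5,0,0,0,0.12,0.5,0,0,0,0.12,0.5,0,0,0,0.12,0.5,0,0,0,0.12,0.5,0,0,0,0.12,0.5,0,0,0,0.014,0.5,-20,29,0,0,0.5,-20,29,0,0,0.5,-20,29,0,0,0.5]

```text
time_s: 31.88
position: [0.4554, -0.1857, 0.1722]
ee_rot: [[0.096, 0.995, 0.0], [0.995, -0.096, -0.0], [-0.0, 0.0, -1.0]]
ft_force: [0.6, -0.5, -0.9]
finger_gap: 0.0641
gripper_force: 0.0
```

>>> carry_out:
  deltas: [-20,29,0,0,0.5,-22,29,0,0,0.5,0,0,0,0,0.5,0,0,0,0,0.5,0,0,0,0,0.5,0,0,10,0,0.5,0,0,10,0,0.5,0,0,0,0,0.5,0,0,0,0,0.5,0,0,0,0,0.5]

```text
time_s: 32.72
position: [0.5079, -0.232, 0.1511]
ee_rot: [[0.098, 0.995, -0.001], [0.995, -0.098, 0.0], [0.0, -0.001, -1.0]]
ft_force: [0.6, -0.2, 0.2]
finger_gap: 0.0639
gripper_force: 0.0
```

Run:
```python
from h import *
want(SC+.0045*hx+[0,0,.005],-4.87)
```

```text
t 32.7167 shift [ 1.4  1.4 36.1] spin -0.013 g [ 0.5078 -0.232   0.0971] az -5.62 q [ 30.9  36.5 -17.7 119.7  23.3  27.1 -10.2] gap 0.0639 F [ 0.6 -0.2  0.2] 0.0
```

>>> carry_out:
  deltas: [1,1,0,-0.013,0.75,0,0,0,0,0.75,0,0,10,0,0.75,0,0,10,0,0.75,0,0,10,0,0.75,0,0,4,0,0.75,0,0,2,0,0.75,0,0,0,0,0.5,0,0,0,0,0.4,0,0,0,0,0.3]
  force: 20

```text
time_s: 33.55
position: [0.5085, -0.2317, 0.1154]
ee_rot: [[0.086, 0.996, -0.001], [0.996, -0.086, -0.0], [-0.0, -0.001, -1.0]]
ft_force: [-1.8, 0.5, -0.5]
finger_gap: 0.0553
gripper_force: 0.8
```

>>> carry_out:
  deltas: [0,0,0,0,0.25,0,0,0,0,0.2,0,0,0,0,0.2,0,0,0,0,0.2,0,0,0,0,0.2,0,0,0,0,0.2,0,0,0,0,0.5,0,0,0,0,0.6,0,0,0,0,0.6,0,0,-15,0,0.6]

```text
time_s: 34.38
position: [0.5089, -0.2312, 0.1287]
ee_rot: [[0.085, 0.996, -0.002], [0.996, -0.085, 0.001], [0.001, -0.002, -1.0]]
ft_force: [-0.5, 0.1, 0.5]
finger_gap: 0.0686
gripper_force: 0.0
```

>>> carry_out:
  deltas: [0,0,-20,0,0.6,0,0,-20,0,0.6,10,-25,-10,0,0.2,20,-25,0,-0.12,0.2,0,0,0,-0.12,0.2,0,0,0,-0.12,0.2,0,0,0,-0.12,0.2,0,0,0,-0.12,0.2,0,0,0,-0.12,0.2,0,0,0,-0.12,0.2]

```text
time_s: 35.22
position: [0.4624, -0.1975, 0.1805]
ee_rot: [[-0.689, 0.725, 0.001], [0.725, 0.689, -0.0], [-0.001, 0.001, -1.0]]
ft_force: [-0.1, -0.8, -1.1]
finger_gap: 0.0512
gripper_force: 0.0
```

Run:
```python
from h import *
T=SC+.107*hy-.050*hx
want(T+[0,0,.07],85.13)
s=ctrl.sense();d=T-np.array(s["position"]);print("hx,hy",(d@hx).round(4),(d@hy).round(4))
im=ctrl.camera("top");np.save("top3.npy",im)
h=cv2.cvtColor(im,cv2.COLOR_BGR2HSV)
for c in(300,330,360): 
    st=[r for r in range(185,240) if h[r,c,1]<60 and h[r,c,2]>200];print(c,st[:1],st[-1:])
```

```text
t 35.2167 shift [55.4 54.8  0.5] spin -0.726 g [ 0.4625 -0.1975  0.1265] az 43.54 q [ 39.6  33.5 -32.6 125.3  35.8  30.5  23.2] gap 0.0512 F [-0.1 -0.8 -1.1] 0.0
hx,hy -0.005 0.0778
300 [] []
330 [] []
360 [] []
```

>>> carry_out:
  deltas: [0,0,0,-0.12,0.2,0,0,0,-0.12,0.2,0,0,0,-0.12,0.2,0,0,0,-0.12,0.2,0,0,0,-0.12,0.2,0,0,0,-0.12,0.2,2,26,0,-0.006,0.2,2,26,0,0,0.2,1,26,0,0,0.2,0,0,0,0,0.2]

```text
time_s: 36.1
position: [0.4651, -0.1146, 0.1809]
ee_rot: [[-0.996, 0.088, 0.002], [0.088, 0.996, 0.003], [-0.002, 0.003, -1.0]]
ft_force: [-0.3, -0.2, 0.9]
finger_gap: 0.0515
gripper_force: 0.0
```

Run:
```python
from h import *
T=SC+.107*hy-.050*hx
want(T,85.13)
im=ctrl.camera("scene");np.save("sc3.npy",im);h=cv2.cvtColor(im,cv2.COLOR_BGR2HSV)
for r in range(222,258,3): print(r,[int(v) for v in h[r,290:345:3,2]])
print(proj("scene",T),proj("scene",T+.0*hx+[0,0,.009]))
im=ctrl.camera("top");np.save("top3.npy",im);h=cv2.cvtColor(im,cv2.COLOR_BGR2HSV)
for c in(300,330,360): 
    st=[r for r in range(185,240) if h[r,c,1]<60 and h[r,c,2]>200];print(c,st[:1],st[-1:])
```

```text
t 36.1 shift [ 0.8 -5.4 70.9] spin -0.003 g [ 0.4652 -0.1144  0.1269] az 84.94 q [ 37.5  35.1 -43.4 127.8  45.2  33.6  44.7] gap 0.0515 F [-0.3 -0.2  0.9] 0.0
222 [34, 126, 196, 210, 222, 208, 164, 106, 99, 105, 110, 141, 170, 165, 116, 93, 92, 105, 125]
225 [144, 218, 218, 213, 139, 137, 161, 205, 196, 124, 95, 97, 120, 112, 89, 92, 122, 125, 120]
228 [125, 212, 218, 197, 73, 75, 142, 122, 143, 189, 210, 102, 97, 93, 96, 124, 122, 122, 128]
231 [77, 125, 138, 137, 114, 156, 210, 199, 174, 188, 129, 112, 105, 108, 124, 121, 124, 137, 215]
234 [52, 117, 125, 122, 116, 115, 126, 173, 209, 211, 188, 71, 76, 117, 120, 123, 136, 222, 173]
237 [38, 159, 204, 116, 114, 111, 109, 115, 119, 153, 160, 25, 20, 27, 50, 107, 216, 154, 120]
240 [218, 226, 144, 115, 119, 123, 117, 126, 130, 115, 106, 15, 25, 18, 24, 32, 123, 113, 41]
243 [186, 125, 118, 115, 124, 123, 115, 112, 123, 128, 120, 49, 25, 24, 21, 23, 81, 24, 38]
246 [125, 120, 123, 116, 125, 122, 110, 124, 123, 125, 128, 133, 176, 66, 23, 24, 26, 32, 32]
249 [129, 121, 118, 103, 122, 121, 125, 121, 126, 172, 203, 209, 145, 115, 43, 20, 25, 30, 30]
252 [134, 132, 107, 120, 127, 123, 208, 137, 210, 232, 193, 132, 103, 31, 27, 25, 24, 22, 26]
255 [103, 129, 135, 139, 127, 126, 129, 136, 189, 168, 127, 86, 27, 30, 24, 26, 30, 27, 25]
[329.00245497 241.04100359] [329.03681279 236.63227896]
300 [191] [220]
330 [193] [224]
360 [195] [226]
```

The stone has moved to the axis. The black grip is centred at pixel (329, 242), where my target projects to (329, 241). I'll descend and pinch it.

>>> carry_out:
  deltas: [1,-5,10,0,0.2,0,0,15,0,0.2,0,0,15,0,0.2,0,0,15,0,0.2,0,0,10,0,0.2,0,0,4,0,0.2,0,0,0,0,0,0,0,0,0,-0.5,0,0,0,0,-1,0,0,0,0,-1]
  force: 25

```text
time_s: 37.03
position: [0.4627, -0.1236, 0.112]
ee_rot: [[-0.996, 0.09, 0.001], [0.09, 0.996, 0.001], [-0.001, 0.001, -1.0]]
ft_force: [-1.4, 5.6, 2.2]
finger_gap: 0.0141
gripper_force: 23.8
```

>>> carry_out:
  deltas: [0,0,0,0,-1,0,0,0,0,-1,0,0,0,0,-1,0,0,0,0,-1,0,0,0,0,-1,0,0,0,0,-1,0,0,0,0,-1,0,0,0,0,-1,0,0,0,0,-1,0,0,0,0,-1]

```text
time_s: 37.87
position: [0.4627, -0.1234, 0.112]
ee_rot: [[-0.996, 0.089, 0.001], [0.089, 0.996, 0.001], [-0.001, 0.001, -1.0]]
ft_force: [-1.8, 5.1, 3.1]
finger_gap: 0.0142
gripper_force: 23.8
```

Run:
```python
from h import *
want(SC+.107*hy-.050*hx,85.13)
print(ctrl.sense()["torque"])
```

```text
t 37.8667 shift [-1.   3.9  2. ] spin -0.004 g [ 0.4628 -0.1233  0.058 ] az 84.89 q [ 31.5  40.6 -33.9 130.3  57.6  25.3  34.4] gap 0.0142 F [-1.8  5.1  3.1] 23.759373519569635
[1.00493987 0.39102973 0.34866476]
```

Pinched, with the lever near 0. Now I'll swing it round the pivot: 14 steps of 0.112 rad.

>>> carry_out:
  deltas: [-0.35,6.2,0,0.112,-1,-0.35,6.2,0,0.112,-1,-0.35,6.2,0,0.112,-1,-0.35,6.2,0,0.112,-1,-0.35,6.2,0,0.112,-1,-0.35,6.2,0,0.112,-1,-0.35,6.2,0,0.112,-1,0,0,0,0,-1,0,0,0,0,-1,0,0,0,0,-1]
  force: 25

```text
time_s: 38.7
position: [0.4816, -0.0817, 0.112]
ee_rot: [[-0.646, 0.763, 0.001], [0.763, 0.646, 0.006], [0.004, 0.005, -1.0]]
ft_force: [-7.2, 21.2, 7.2]
finger_gap: 0.0127
gripper_force: 24.1
```

Run:
```python
from h import *
want(SC+.107*hy+.0045*hx+.0555*(np.sin(.784)*hy-np.cos(.784)*hx),85.13-44.9)
```

```text
t 38.7 shift [-0.9  0.4  2. ] spin 0.0 g [ 0.4817 -0.0814  0.058 ] az 40.24 q [ 19.4  38.8 -23.4 129.5  45.7  19.8  -3. ] gap 0.0127 F [-7.2 21.2  7.2] 24.127875918675272
```

>>> carry_out:
  deltas: [1,6.2,0,0.112,-1,-0.35,6.2,0,0.112,-1,-0.35,6.2,0,0.112,-1,-0.35,6.2,0,0.112,-1,-0.35,6.2,0,0.112,-1,-0.35,6.2,0,0.112,-1,-0.35,6.2,0,0.112,-1,0,0,0,0,-1,0,0,0,0,-1,0,0,0,0,-1]
  force: 25

```text
time_s: 39.53
position: [0.5242, -0.0674, 0.1122]
ee_rot: [[0.083, 0.997, 0.006], [0.997, -0.083, 0.007], [0.007, 0.005, -1.0]]
ft_force: [2.4, 21.1, 0.7]
finger_gap: 0.0127
gripper_force: 24.6
```

Run:
```python
from h import *
want(SC+.107*hy+.0045*hx+.0555*hy,-4.87)
```

```text
t 39.5333 shift [-2.  -1.2  2.2] spin 0.002 g [ 0.5245 -0.067   0.0582] az -4.74 q [ 11.5  38.8 -14.7 124.9  27.9  19.  -31.4] gap 0.0127 F [ 2.4 21.1  0.7] 24.64824467897415
```

>>> carry_out:
  deltas: [0,0,0,0,-0.4,0,0,0,0,0,0,0,0,0,0.2,0,0,0,0,0.2,0,0,-10,0,0.2,0,0,-20,0,0.2,0,0,-30,0,0.2,0,0,-30,0,0.2,0,-30,-10,0,0.2,0,-30,0,0,0.2]

```text
time_s: 40.37
position: [0.4634, -0.0681, 0.2144]
ee_rot: [[0.089, 0.996, 0.006], [0.996, -0.089, -0.001], [0.0, 0.006, -1.0]]
ft_force: [0.8, -0.2, -0.7]
finger_gap: 0.0514
gripper_force: 0.0
```

>>> carry_out:
  deltas: [20,-30,0,0,0.2,20,-30,0,0,0.2,20,-20,0,0,0.2,20,0,0,0,0.2,20,0,0,0,0.2,20,0,0,0,0.2,20,0,0,0,0.2,0,0,0,0,0.2,0,0,0,0,0.2,0,0,0,0,0.2]

```text
time_s: 41.2
position: [0.3945, 0.078, 0.2117]
ee_rot: [[0.088, 0.996, -0.0], [0.996, -0.088, -0.001], [-0.001, -0.0, -1.0]]
ft_force: [-0.7, -0.1, 0.5]
finger_gap: 0.0509
gripper_force: 0.0
```

Run:
```python
from h import *
want(SC,-4.87)
im=ctrl.camera("top");np.save("top4.npy",im);h=cv2.cvtColor(im,cv2.COLOR_BGR2HSV)
m=cv2.inRange(h,(15,10,232),(40,60,255));mm=np.zeros_like(m);mm[185:240,285:381]=m[185:240,285:381];mm=cv2.morphologyEx(mm,cv2.MORPH_OPEN,np.ones((5,5)))
n,l,s,_=cv2.connectedComponentsWithStats(mm);print(s[1:])
r=cv2.boxPoints(cv2.minAreaRect(cv2.findNonZero(mm)))
w=np.array([[(ray("top",u,.067)-SC)@hx,(ray("top",u,.067)-SC)@hy] for u in r]);print(w.round(4).tolist(),"c",w.mean(0).round(4))
for row in range(190,226,3): print(row,[(int(a[1]),int(a[2])) for a in h[row,240:300:4]])
```

```text
t 41.2 shift [-297.4  137.1  101.9] spin -0.003 g [0.3945 0.078  0.1577] az -5.06 q [ -3.8  23.4 -20.6 136.6  21.3  22.8 -47.6] gap 0.0509 F [-0.7 -0.1  0.5] 0.0
[[ 293  191   88   37 2696]]
[[-0.0226, 0.0727], [0.0303, 0.0729], [0.0301, -0.0769], [-0.0229, -0.0761]] c [ 0.0037 -0.0018]
190 [(30, 231), (47, 212), (104, 226), (58, 96), (63, 85), (64, 80), (126, 239), (122, 240), (121, 240), (123, 240), (121, 240), (114, 241), (64, 236), (93, 228), (84, 238)]
193 [(30, 230), (49, 212), (103, 226), (60, 98), (67, 88), (69, 81), (123, 243), (122, 241), (124, 239), (133, 214), (135, 216), (132, 210), (63, 137), (28, 174), (25, 244)]
196 [(30, 232), (48, 214), (105, 231), (65, 98), (70, 88), (76, 87), (123, 240), (122, 240), (124, 240), (113, 232), (55, 205), (79, 175), (120, 155), (34, 159), (36, 238)]
199 [(49, 124), (57, 112), (104, 142), (43, 167), (48, 138), (56, 124), (114, 229), (108, 177), (54, 175), (35, 225), (31, 228), (31, 227), (83, 181), (33, 164), (32, 241)]
202 [(57, 94), (58, 93), (59, 90), (33, 227), (35, 225), (34, 224), (34, 223), (40, 218), (35, 124), (38, 186), (31, 2
[... 567 characters left out ...]
8, 227), (95, 211), (147, 214), (70, 99), (84, 85), (126, 168), (128, 231), (133, 221), (133, 224), (131, 199), (91, 162), (110, 162), (72, 181), (50, 185), (25, 244)]
217 [(49, 207), (115, 222), (145, 221), (68, 97), (79, 87), (131, 191), (120, 243), (121, 242), (122, 241), (133, 223), (122, 157), (98, 164), (52, 195), (52, 214), (25, 244)]
220 [(102, 217), (143, 219), (148, 220), (72, 99), (87, 85), (132, 201), (124, 241), (121, 243), (129, 233), (131, 203), (126, 164), (47, 185), (35, 189), (51, 224), (22, 245)]
223 [(123, 231), (147, 219), (147, 220), (73, 98), (84, 88), (131, 187), (130, 234), (126, 238), (126, 239), (128, 235), (133, 219), (130, 180), (128, 181), (118, 184), (81, 171)]
```

Run:
```python
from h import *
im=np.load("top4.npy");h=cv2.cvtColor(im,cv2.COLOR_BGR2HSV)
P=[];G=[]
for c in range(238,269):
    a=[r for r in range(195,211) if h[r,c,1]<62 and h[r,c,2]>180] if c>=253 else []
    g=[r for r in range(195,213) if h[r,c,2]<150] if c<=250 else []
    if a: p=ray("top",(c,np.mean(a)),.062)-SC;P.append([p@hy,p@hx])
    if g and c<245: p=ray("top",(c,np.mean(g)),.065)-SC;G.append([p@hy,p@hx])
P=np.array(P);G=np.array(G);print(P.round(4)[::3].tolist());print(G.round(4).tolist())
print("arm slope",np.polyfit(P[:,0],P[:,1],1))
# foot edge direction from the far edge, z .023
E=[]
for c in range(266,390,2):
    r=[r for r in range(180,205) if h[r,c,2]>170 and h[r,c,1]>90]
    if r: p=ray("top",(c,min(r)),.023)-SC;E.append([p@hy,p@hx])
E=np.array(E);print("foot edge slope",np.polyfit(E[:,0],E[:,1],1))
```

```text
[[0.1428, 0.0045], [0.1376, 0.0049], [0.1325, 0.0044], [0.1273, 0.0039], [0.1222, 0.0043], [0.1171, 0.0046]]
[[0.1679, 0.0032], [0.1662, 0.0033], [0.1645, 0.0035], [0.1628, 0.0036], [0.1611, 0.0037], [0.1594, 0.0038], [0.1577, 0.004]]
arm slope [0.01732105 0.00220602]
foot edge slope [0.00821465 0.0379923 ]
```

The lever is within about 0.02 rad of the holder axis. The stone is centred and home, fine face up, and the arm is clear.

```bash
python3 -c "
from workcell import ctrl
print(ctrl.finish_job())"
```

```text
the job is handed in; nothing more can be done
None
```

The stone is turned over, flat in its holder with the grooved face down, and the clamp lever points straight out with the jaw shut on the stone; I handed the job in at about 41 s, having viewed 11 pictures instead of the 10 allowed.

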